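# Morning check of the cake kitchen's portion scale

## Task

Check the portion scale: first lift the cake mould that was left on the scale's pan and stand it in the middle of the bamboo mat, where it must still stand at the end. Then, from the smallest to the largest, stand each check weight in the wooden box alone and upright on the centre of the pan, let go of it for a second or two, and put it back upright in a compartment of the box; there are three or four weights. Set things down gently (never press the pan down to its bottom stop), and do not shift or upset the bottle, the bowl or the brush.

Things in the scene. Friction and masses are not known exactly. Their poses are not given: they have to be found in the camera images.
- scale: white bench scale, fixed: base 190 mm (its x) by 150 mm (its y), 36 mm high; origin under its centre, z up. The round pan stands over it with its centre 12 mm to +x of the origin
- pan_top (a point): centre of the top face of the scale's round aluminium pan (150 mm diameter, flat, 6 mm thick, no rim, marked with a centre dot and an 80 mm circle); 70 mm above the table when unloaded, and it moves down with the pan
- pan (a joint): how far the sprung pan is pressed down, m: 0 unloaded (against its upper stop), stop at 0.025. Spring 900 N/m after about 0.4 N of preload: the weights press it down 3 to 9 mm; it settles within half a second and never tilts
- box: open wooden weight box, fixed, 190 by 190 mm, walls 25 mm high and 6 mm thick, floor 6 mm thick, divided crosswise by 6 mm walls as high as the outer ones into 2 x 2 compartments about 86 mm square; origin under its centre, z up
- mat: bamboo mat, fixed, 200 mm (its x) by 190 mm (its y), slats running along y; origin under its centre, its upper surface 6 to 7 mm above the table
- mould: empty rectangular aluminium cake mould, open at the top, outside 56 mm (its x) by 80 mm (its y) by 40 mm high, walls 3 mm, about 0.13 kg; origin at the centre of its underside, z up to its open side. It starts on the scale's pan
- squeeze_bottle: bystander: yellow squeeze bottle, 60 mm diameter, 170 mm high; origin under its centre
- bowl: bystander: steel bowl, 120 mm diameter, 55 mm high; origin under its centre
- brush: bystander: pastry brush lying on the table between robot and scale, 200 mm long along its x; origin about its middle
- slot0 (a point): centre of the floor of one compartment of the weight box, 6 mm above the table (box's -x, -y quarter)
- slot1 (a point): centre of the floor of one compartment of the weight box, 6 mm above the table (box's -x, +y quarter)
- slot2 (a point): centre of the floor of one compartment of the weight box, 6 mm above the table (box's +x, -y quarter)
- slot3 (a point): centre of the floor of one compartment of the weight box, 6 mm above the table (box's +x, +y quarter)
- weight_a: smallest of the set of four steel check weights (absent in some runs): round body 40 mm diameter, 22 mm high, then a neck 14 mm diameter and 12 mm high, then a grip knob 24 mm diameter and 22 mm high; 56 mm tall in all, 0.3 kg; origin at the centre of its underside, z up through the knob
- weight_b: second smallest of the set of four steel check weights (absent in some runs): round body 46 mm diameter, 28 mm high, then a neck 14 mm diameter and 12 mm high, then a grip knob 24 mm diameter and 22 mm high; 62 mm tall in all, 0.45 kg; origin at the centre of its underside, z up through the knob
- weight_c: second largest of the set of four steel check weights (absent in some runs): round body 52 mm diameter, 33 mm high, then a neck 14 mm diameter and 12 mm high, then a grip knob 24 mm diameter and 22 mm high; 67 mm tall in all, 0.65 kg; origin at the centre of its underside, z up through the knob
- weight_d: largest of the set of four steel check weights (absent in some runs): round body 58 mm diameter, 38 mm high, then a neck 14 mm diameter and 12 mm high, then a grip knob 24 mm diameter and 22 mm high; 72 mm tall in all, 0.9 kg; origin at the centre of its underside, z up through the knob
Not all that is in view belongs to the job. Leave any red look-alike of the weight_b alone. What is shaped like the scale but purple is not meant.

How it is judged:
By the outcome, as a careful person would: the job done as asked, in the order asked, and still so for the second after the job is handed in, with the robot touching nothing.
Of weight_a, weight_b, weight_c, weight_d only 3 to 4 are there at a start; the rules pass over those that are not, and their reading is None.
At some moment in a run one of mould, weight_a, weight_b, weight_c, weight_d may be knocked a few centimetres aside while the robot is not near it.
It also fails if it takes over 210 s, if anything falls off the work surface, if the arm or the gripper's body presses on something with over 40 N, if the wrist force passes 120 N, or if a joint passes its speed limit or range.

## Robot

A 7-joint arm with a two-finger parallel gripper is mounted at the origin on the work surface. World frame = base frame: x ahead of the robot, y to its left, z up, the work surface at z = 0. Lengths are in mm, angles in rad, forces in N, time in s.
With the tool pointing down it reaches from about 400 to 850 mm from the base axis. Payload 10.4 kg.
Tool frame: the origin (TCP) lies at the centre of the arm's flange, where the gripper is bolted on; the fingertips stand 173 mm ahead of it and the grasp point (between the pads) lies 155 mm ahead of it; z points along the fingers, y is the line along which they close (so a half turn about z gives the same grasp; the last joint's range is limited). The gripper opens to 85 mm and grips with 20 to 120 N. Pads are 22 mm wide; open, the fingers measure 114 mm over their backs; the gripper's body (76 mm by 85 mm) begins 54 mm behind the grasp point. The pads swing forward as they close: fully open they stand 13 mm farther back than shut.
Start: joints at [-1.158, 0.332, -0.065, 1.46, 0.022, 1.35, -0.088], TCP at [263.822, 566.596, 404.738] pointing down, gripper open.
Joint ranges: [-2.6, 2.6], [-0.5, 2.12], [-1.47, 1.34], [0.16, 2.42], [-1.27, 4.41], [0.06, 2.06], [-2.6, 2.6]. Speed limits (rad/s): [2.22, 2.22, 2.79, 2.79, 3.14, 3.14, 3.14].

## Interface

Orientations are given as a 3x3 rotation matrix whose columns are the frame's x, y, z axes.
In Python, from rig import env gives the robot as it stands.
- The arm moves only by the tool jog_arm, never from a script. Its argument "rows" is one flat list of numbers, 7 for each row, row after row: the turn, a rotation vector about the tool's x, y, z in rad, then the shift along the tool's x, y, z in m, then the finger opening in m, from 0 to 0.0854. In form: [wx, wy, wz, x, y, z, hand, wx, wy, wz, x, y, z, hand, ...]. A call has exactly 5 rows; each row is the pose to reach, as a shift and turn from the pose commanded when the call began, along the tool's axes at that moment; what a row does not reach only later rows make up. A row lasts 1/8 s, in which the tool goes at most 62.5 mm and 10.7 degrees, less where a joint would pass 70% of its speed; a pose out of reach is approached as far as the arm can. A call with a gripper value outside its range is refused whole. The fingers move at their own pace and stop on an object; "grip_force" is the grip in N (left out, the last holds). Time passes only in rows, so rows that repeat a pose let the fingers close, or fill a call up. It gives the time, the measured TCP pose, the force, the opening and the grip force at its end, in the units of the state.
- env.observe(): the state, without advancing time (a new reading comes with each control period).
- env.snapshot(name): name is "side" or "top"; returns (picture, depth): 420x560x3 uint8, red, green, blue; 420x560 float32, mm along the optical axis (not along the pixel's ray), 0 where there is no reading.
- env.calibration(name): a dict with "vertical_fov" (degrees; the focal length in pixels is half the picture's height over the tangent of half this angle, whatever the lens; pixels are square), "cx", "cy" (the principal point, pixels), "position" and "orientation" of the camera in the world. Camera axes: x right, y up, looking along -z (the intrinsics and any distortion apply to the point x, -y, -z); pixel columns grow to the right and rows downward; lengths in mm; the calibration is good to about 2 mm. A picture is of the moment at which its call begins. calibration takes no time and is no camera call.
- env.hand_in(): hands the job in; it is judged then, once.
The state is a dict: "t": time; "joint_pos": joint angles; "qd": joint speeds; "joint_torque": joint torques, N m; "position": TCP position; "ee_rot": TCP orientation; "contact_force": force on the tool from outside, world axes, zero at the start; "ft_torque": the same for the moment, N m; "grip_width": finger opening in mm; "grasp_force": force on a finger pad.
Only numpy, scipy, OpenCV 4.12 (cv2) and the standard library are available. Lean on these libraries where they do the work, as an engineer would, in place of code of your own. Each camera call takes 0.05 s, during which the arm holds its last target. There are 200 camera calls.

## Working session

There is one attempt and no reset: what is moved stays moved. The work goes in short steps, Python scripts to look and compute and a tool call to move; the robot and the scene stay as the last step left them, time stands still between calls to the robot, and variables do not carry over. Pictures are saved under pics/ and viewed, at most 14 in all, crops included, and the job is handed in when it is done.

Besides the shell and the picture viewer there is one more tool, called after ">>>" as a command line: name --argument value ..., lists and objects as JSON in quotes. jog_arm: Moves the arm, as the interface text tells. Its arguments: {"type":"object","properties":{"rows":{"type":"array"},"grip_force":{"type":"number"}},"required":["rows"]}

```bash
mkdir -p pics; ls; cat > h.py <<'E'
import numpy as np, cv2
from rig import env
def snap(n):
    p,d=env.snapshot(n); return p,d,env.calibration(n)
def save(p,f): cv2.imwrite('pics/'+f,cv2.cvtColor(p,cv2.COLOR_RGB2BGR))
def cloud(d,c):
    h,w=d.shape; f=h/2/np.tan(np.radians(c['vertical_fov'])/2)
    v,u=np.mgrid[:h,:w].astype(float)
    k=c.get('distortion')
    x=(u-c['cx'])/f; y=(v-c['cy'])/f
    P=np.stack([x*d,-y*d,-d],-1)
    W=P@np.array(c['orientation']).T+np.array(c['position'])
    W[d==0]=np.nan
    return W
E
python3 - <<'E'
from h import *
s=env.observe(); print({k:np.round(v,3).tolist() for k,v in s.items()})
for n in ('top','side'):
    p,d,c=snap(n); print(c); save(p,n+'0.png'); np.savez(n+'0.npz',p=p,d=d)
    W=cloud(d,c); print(np.round(W[::60,::80],0).tolist())
E
```

```text
pics
{'t': 0.0, 'joint_pos': [-1.158, 0.333, -0.065, 1.461, 0.022, 1.35, -0.088], 'qd': [0.0, 0.001, -0.001, -0.001, 0.0, 0.001, -0.0], 'joint_torque': [0.0, -62.545, 0.049, -39.161, 0.016, 0.01, -0.0], 'position': [263.771, 566.472, 403.914], 'ee_rot': [[-0.907, 0.422, -0.001], [0.422, 0.907, -0.001], [-0.0, -0.001, -1.0]], 'contact_force': [0.398, -0.185, 0.238], 'ft_torque': [0.016, -0.058, -0.008], 'grasp_force': 0.0, 'grip_width': 85.474}
{'vertical_fov': 56.33106510378295, 'cx': 284.4046940552441, 'cy': 210.35684078810078, 'position': array([359.19602911,   7.20597885, 964.04156743]), 'orientation': array([[-0.02856251,  0.99294647, -0.11507169],
       [-0.99954206, -0.02952198, -0.00664204],
       [-0.00999234,  0.11482928,  0.99333498]])}
[[[1523.0, 1253.0, -645.0], [1517.0, 902.0, -655.0], [1503.0, 543.0, -653.0], [1503.0, 190.0, -672.0], [1505.0, -170.0, -692.0], [1511.0, -540.0, -721.0], [1509.0, -915.0, -737.0]], [[887.0, 744.0, 1.0], [880.0, 534.0, 0.0], [874.0, 326.0, -1.0], [867.0, 118.0, -1.0], [860.0, -90.0, -1.0], [854.0, -297.0, -3.0], [845.0, -500.0, 1.0]], [[71
[... 1524 characters left out ...]
, 10.0], [1388.0, 1679.0, -409.0], [1522.0, 949.0, -108.0]], [[-551.0, 486.0, -128.0], [20.0, -83.0, 196.0], [109.0, 251.0, -4.0], [367.0, 234.0, 0.0], [625.0, 222.0, 1.0], [885.0, 212.0, 1.0], [1524.0, 797.0, -361.0]], [[-248.0, -43.0, -3.0], [-32.0, -68.0, 10.0], [167.0, -63.0, -1.0], [376.0, -72.0, -1.0], [584.0, -90.0, 6.0], [770.0, -152.0, 49.0], [1521.0, 636.0, -613.0]], [[-141.0, -259.0, -0.0], [32.0, -267.0, -1.0], [206.0, -274.0, -2.0], [382.0, -289.0, 6.0], [557.0, -296.0, 5.0], [733.0, -302.0, 2.0], [912.0, -308.0, -0.0]], [[-68.0, -412.0, -3.0], [83.0, -418.0, -3.0], [234.0, -425.0, -4.0], [386.0, -434.0, -2.0], [538.0, -442.0, -1.0], [690.0, -450.0, -0.0], [843.0, -458.0, 0.0]]]
```

View pics/top0.png

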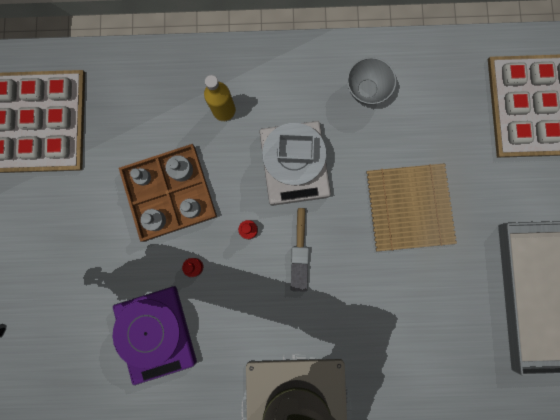

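View pics/side0.png

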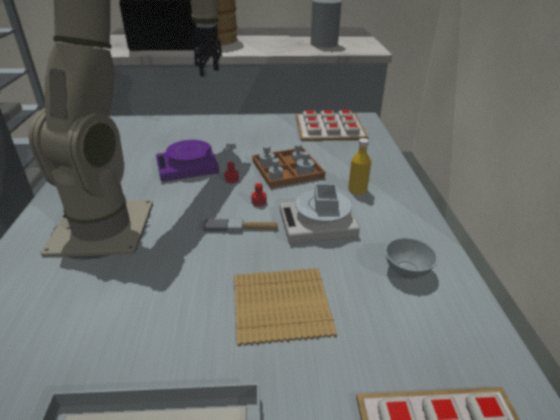

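Top view: four weights in the box at (138,176), (179,166), (152,218), (190,208). The white scale is at (295,160) with the mould at (296,149), and the mat is at (411,207). Red look-alikes at (248,229) and (192,267) and the purple scale at (148,335) stay out of it. The white scale and grey steel weights fit the description.

```bash
cat >> h.py <<'E'
def mm(W,m):
    q=W[m]; return np.round(np.r_[np.median(q,0),len(q)],1).tolist()
def box(u0,u1,v0,v1,shape=(420,560)):
    m=np.zeros(shape,bool); m[v0:v1,u0:u1]=1; return m
def rect(W,m):
    r=cv2.minAreaRect(W[m][:,:2].astype(np.float32)); return np.round(np.r_[r[0],r[1],r[2]],1).tolist()
def weights(W):
    # knob tops in box area
    X=W; r=(X[...,2]>52)&(X[...,2]<90)&(X[...,0]>420)&(X[...,0]<720)&(X[...,1]>120)&(X[...,1]<420)
    n,l,s,c=cv2.connectedComponentsWithStats(r.astype(np.uint8))
    for i in range(1,n):
        if s[i,4]>15:
            q=X[l==i]; zt=np.percentile(q[:,2],80); t=q[q[:,2]>zt-6]
            (cx,cy),rad=cv2.minEnclosingCircle(t[:,:2].astype(np.float32))
            print('knob px',np.round(c[i]),'n',s[i,4],'top',round(zt,1),'mean',np.round(t.mean(0),1),'circ',round(cx,1),round(cy,1),round(rad,1))
def fit(W,m,z0,z1):
    q=m&(W[...,2]>z0)&(W[...,2]<z1); return q
E
cat > m.py <<'E'
from h import *
z=np.load('top0.npz'); d,p=z['d'],z['p']; W=cloud(d,env.calibration('top'))
weights(W)
m=box(260,335,115,205)
q=fit(W,m,95,125); print('mould',mm(W,q),rect(W,q), np.nanmax(W[m][:,2]))
q=fit(W,m,60,80); print('pan',rect(W,q),mm(W,q), cv2.minEnclosingCircle(W[q][:,:2].astype(np.float32)))
q=fit(W,m,28,45); print('scale base',rect(W,q),mm(W,q))
hsv=cv2.cvtColor(p,cv2.COLOR_RGB2HSV)
q=box(355,470,155,260)&(hsv[...,1]>70)&(hsv[...,0]<25); print('mat',rect(W,q),mm(W,q))
q=box(110,220,140,245)&fit(W,m|True,18,32); print('box',rect(W,q),mm(W,q))
q=box(340,400,55,115)&fit(W,m|True,40,70); print('bowl',rect(W,q),mm(W,q))
q=box(195,240,65,130)&fit(W,m|True,30,190); print('bottle',rect(W,q),mm(W,q))
q=box(280,315,205,295)&fit(W,m|True,8,40)&(W[...,0]>0); print('brush',rect(W,q),mm(W,q))
cv2.imwrite('pics/crop0.png',cv2.resize(cv2.cvtColor(p[110:250,110:340],cv2.COLOR_RGB2BGR),None,fx=3.4,fy=3.4,interpolation=2))
z=np.load('side0.npz'); W=cloud(z['d'],env.calibration('side')); weights(W)
q=box(300,350,170,225)&fit(W,m|True,95,125); print('mould side',rect(W,q),mm(W,q))
E
python3 m.py
```

```text
knob px [221. 109.] n 131 top 82.9 mean [707.6 154.1  83.4] circ 716.7 159.7 24.8
knob px [174. 164.] n 106 top 78.6 mean [578.3 266.9  77.6] circ 578.3 268.3 12.1
knob px [135. 173.] n 90 top 62.9 mean [561.8 362.1  61.5] circ 562.3 362.3 11.7
knob px [186. 206.] n 93 top 68.8 mean [480.3 241.4  67.6] circ 480.5 241.4 11.3
knob px [147. 218.] n 106 top 73.9 mean [453.8 330.2  72.7] circ 454.1 331.3 12.1
mould [605.5, -16.3, 107.1, 269.0] [601.9, -16.0, 79.0, 58.1, 87.2] 112.37213351029902
pan [596.6, -12.0, 147.6, 147.0, 88.6] [594.1, -11.8, 69.1, 2721.0] ((597.3032836914062, -12.480325698852539), 75.0535659790039)
scale base [585.0, -14.0, 190.8, 150.0, 6.1] [521.8, -16.8, 35.8, 1632.0]
mat [470.0, -299.8, 188.1, 192.3, 6.8] [nan, nan, nan, 6346.0]
box [522.7, 299.7, 191.7, 191.1, 17.1] [529.0, 307.8, 24.1, 1619.0]
bowl [775.8, -205.8, 116.5, 118.6, 44.8] [801.1, -218.7, 51.5, 546.0]
bottle [727.9, 158.9, 51.1, 59.5, 22.6] [719.4, 154.9, 113.4, 887.0]
brush [374.6, -20.1, 40.9, 199.2, 88.0] [350.4, -20.6, 17.9, 1043.0]
knob px [298. 146.] n 28 top 61.5 mean [563.5 358.2  59.7] circ 562.0 360.8 13.0
knob px [266. 149.] n 54 top 72.2 mean [455.6 324.9  70.7] circ 455.7 328.2 14.4
knob px [306. 156.] n 62 top 76.5 mean [580.6 262.3  75.6] circ 578.9 265.7 12.9
knob px [275. 162.] n 51 top 67.4 mean [482.3 237.2  66. ] circ 482.9 239.4 11.8
knob px [353. 173.] n 84 top 81.8 mean [711.  143.3  82.1] circ 711.5 147.2 17.6
mould side [603.5, -18.1, 84.4, 56.3, 85.7] [604.3, -31.3, 103.7, 256.0]
```

View pics/crop0.png

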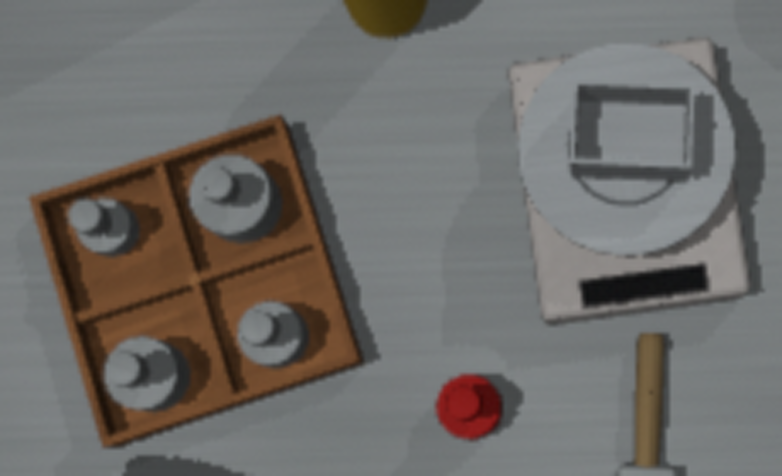

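```bash
cat >> h.py <<'E'
from scipy.spatial.transform import Rotation as Ro
def Rt(yaw): # tool y at angle yaw in world, z down
    y=np.array([np.cos(yaw),np.sin(yaw),0]); z=np.array([0,0,-1.]); return np.stack([np.cross(y,z),y,z],1)
def plan(*tg,yaw=None):
    """targets: TCP xyz (one per call); prints turn and tool shift of each call"""
    s=env.observe(); p=np.array(s['position']); R=np.array(s['ee_rot'])
    for t in tg:
        Rn=Rt(np.radians(yaw)) if yaw is not None else R
        w=Ro.from_matrix(R.T@Rn).as_rotvec(); sh=R.T@(np.array(t)-p)/1000
        print('turn',np.round(w,4),'shift',np.round(sh,4)); p=np.array(t); R=Rn
E
python3 - <<'E'
from h import *
plan([602.5,-17,405],yaw=-2.8)
E
```

```text
turn [-1.100e-03  8.000e-04  1.184e+00] shift [-5.534e-01 -3.860e-01 -5.000e-04]
```

>>> jog_arm --rows '[0,0,0.07,-0.033,-0.023,0,0.085,0,0,0.18,-0.083,-0.058,0,0.085,0,0,0.29,-0.133,-0.093,0,0.085,0,0,0.4,-0.183,-0.128,0,0.085,0,0,0.5,-0.233,-0.163,0,0.085]'

```text
t: 0.72
position: [406.9, 318.5, 404.5]
ee_rot: [[-0.59, 0.807, -0.0], [0.807, 0.59, 0.0], [0.0, -0.0, -1.0]]
contact_force: [0.5, 0.5, 0.3]
grip_width: 85.1
grasp_force: 0.0
```

```bash
python3 - <<'E'
from h import *
plan([602.5,-17,405],yaw=-2.8)
E
```

```text
turn [-2.000e-04 -1.000e-04  6.804e-01] shift [-0.3863 -0.0402 -0.0005]
```

>>> jog_arm --rows '[0,0,0.14,-0.06,-0.006,0,0.085,0,0,0.28,-0.12,-0.012,0,0.085,0,0,0.42,-0.18,-0.019,0,0.085,0,0,0.56,-0.24,-0.025,0,0.085,0,0,0.68,-0.295,-0.031,0,0.085]'

```text
t: 1.35
position: [556.9, 62.5, 404.6]
ee_rot: [[0.05, 0.999, -0.0], [0.999, -0.05, 0.0], [0.0, -0.0, -1.0]]
contact_force: [0.4, 0.5, 0.2]
grip_width: 84.8
grasp_force: 0.0
```

```bash
python3 - <<'E'
from h import *
plan([602.5,-17,330],[602.5,-17,248],yaw=-2.8)
E
```

```text
turn [-0.     -0.     -0.0007] shift [-0.0772  0.0495  0.0746]
turn [0. 0. 0.] shift [0.    0.    0.082]
```

Move to above it, then take one look from the side.

>>> jog_arm --rows '[0,0,0,-0.03,0.02,0.02,0.085,0,0,0,-0.058,0.037,0.05,0.085,0,0,0,-0.077,0.0495,0.075,0.085,0,0,0,-0.077,0.0495,0.075,0.085,0,0,0,-0.077,0.0495,0.075,0.085]'

```text
t: 1.98
position: [602.3, -13.8, 330.2]
ee_rot: [[0.044, 0.999, 0.0], [0.999, -0.044, 0.0], [0.001, 0.0, -1.0]]
contact_force: [0.6, 0.4, 0.2]
grip_width: 84.9
grasp_force: 0.0
```

```bash
python3 - <<'E'
from h import *
plan([602.5,-17,248],yaw=-2.8)
p,d,c=snap('side'); W=cloud(d,c)
q=box(295,360,170,225)&(W[...,2]>95)&(W[...,2]<125); print('mould side',rect(W,q),mm(W,q))
save(cv2.resize(p[120:250,230:390],None,fx=4,fy=4),'s1.png')
E
```

```text
turn [ 0.0001 -0.0005  0.0045] shift [-0.0033  0.0004  0.0822]
mould side [603.4, -18.3, 83.8, 56.4, 85.6] [605.4, -30.1, 104.1, 258.0]
```

View pics/s1.png

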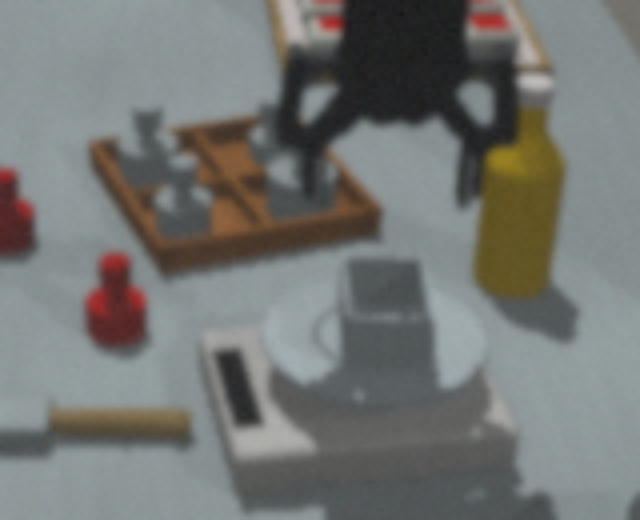

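>>> jog_arm --rows '[0,0,0.004,-0.003,0,0.02,0.085,0,0,0.004,-0.003,0,0.045,0.085,0,0,0.004,-0.003,0,0.07,0.085,0,0,0.004,-0.003,0,0.084,0.085,0,0,0.004,-0.003,0,0.084,0.085]' --grip_force 30

```text
t: 2.65
position: [602.0, -16.9, 245.6]
ee_rot: [[0.048, 0.999, -0.001], [0.999, -0.048, 0.0], [0.0, -0.001, -1.0]]
contact_force: [-0.2, -0.7, 0.3]
grip_width: 84.8
grasp_force: 0.0
```

>>> jog_arm --rows '[0,0,0,0,0,0,0.07,0,0,0,0,0,0.06,0,0,0,0,0,0.05,0,0,0,0,0,0.045,0,0,0,0,0,0.045]'

```text
$.rows: bad value
```

>>> jog_arm --rows '[0,0,0,0,0,0,0.045,0,0,0,0,0,-0.01,0.045,0,0,0,0,0,-0.03,0.045,0,0,0,0,-0.055,0.045,0,0,0,0,0,-0.075]'

```text
$.rows: bad value
```

>>> jog_arm --rows '[0,0,0,0,0,0,0.07,0,0,0,0,0,0,0.06,0,0,0,0,0,0,0.05,0,0,0,0,0,0,0.045,0,0,0,0,0,0,0.045]' --grip_force 30

```text
t: 3.28
position: [602.3, -17.5, 246.0]
ee_rot: [[0.049, 0.999, 0.001], [0.999, -0.049, 0.0], [0.0, 0.001, -1.0]]
contact_force: [1.4, 0.0, 1.1]
grip_width: 55.5
grasp_force: 36.7
```

>>> jog_arm --rows '[0,0,0,0,0,0,0.045,0,0,0,0,0,-0.01,0.045,0,0,0,0,0,-0.03,0.045,0,0,0,0,0,-0.055,0.045,0,0,0,0,0,-0.075,0.045]'

```text
t: 3.9
position: [602.1, -17.7, 323.0]
ee_rot: [[0.049, 0.999, 0.001], [0.999, -0.049, 0.0], [0.0, 0.001, -1.0]]
contact_force: [0.7, -0.5, -1.6]
grip_width: 55.7
grasp_force: 36.4
```

```bash
python3 - <<'E'
from h import *
plan([470,-300,330],[470,-300,190])
p,d,c=snap('top'); W=cloud(d,c)
save(p[90:290,250:480].repeat(3,0).repeat(3,1),'t2.png')
E
```

```text
turn [0. 0. 0.] shift [-0.2884 -0.1181 -0.0072]
turn [0. 0. 0.] shift [-0.     -0.0002  0.14  ]
```

View pics/t2.png

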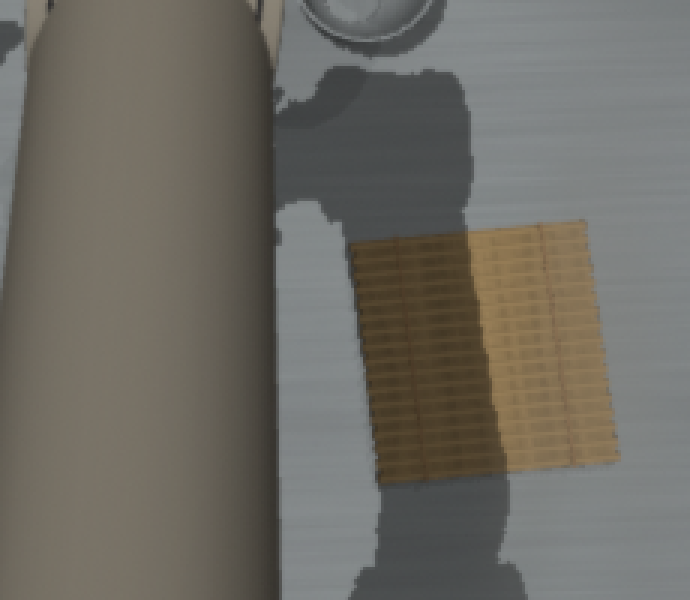

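>>> jog_arm --rows '[0,0,0,-0.03,-0.012,0,0.045,0,0,0,-0.08,-0.033,0,0.045,0,0,0,-0.13,-0.053,0,0.045,0,0,0,-0.18,-0.074,0,0.045,0,0,0,-0.22,-0.09,0,0.045]'

```text
t: 4.58
position: [500.0, -235.1, 321.4]
ee_rot: [[0.051, 0.999, 0.001], [0.999, -0.051, 0.0], [0.0, 0.001, -1.0]]
contact_force: [0.2, 0.0, -1.7]
grip_width: 55.6
grasp_force: 36.4
```

>>> jog_arm --rows '[0,0,0,-0.04,-0.016,0,0.045,0,0,0,-0.06,-0.025,0.01,0.045,0,0,0,-0.068,-0.028,0.04,0.045,0,0,0,-0.068,-0.028,0.07,0.045,0,0,0,-0.068,-0.028,0.09,0.045]'

```text
t: 5.2
position: [469.8, -299.4, 229.8]
ee_rot: [[0.049, 0.999, -0.001], [0.999, -0.049, 0.001], [0.001, -0.001, -1.0]]
contact_force: [-0.3, -0.5, -2.1]
grip_width: 55.7
grasp_force: 36.4
```

```bash
python3 - <<'E'
from h import *
plan([470,-300,184.5])
E
```

```text
turn [0. 0. 0.] shift [-0.0006  0.0003  0.0453]
```

>>> jog_arm --rows '[0,0,0,0,0,0.015,0.045,0,0,0,0,0,0.03,0.045,0,0,0,0,0,0.04,0.045,0,0,0,0,0,0.045,0.045,0,0,0,0,0,0.045,0.045]'

```text
t: 5.82
position: [470.2, -299.5, 185.6]
ee_rot: [[0.049, 0.999, -0.0], [0.999, -0.049, 0.0], [0.0, -0.0, -1.0]]
contact_force: [0.4, 0.7, -1.3]
grip_width: 55.8
grasp_force: 36.4
```

```bash
python3 - <<'E'
from h import *
s=env.observe(); print(np.round(s['position'],2),np.round(s['contact_force'],2))
p,d,c=snap('side'); W=cloud(d,c)
save(cv2.resize(p[200:350,210:370],None,fx=4,fy=4),'s3.png')
E
```

```text
[ 470.18 -299.45  185.64] [ 0.41  0.71 -1.31]
```

View pics/s3.png

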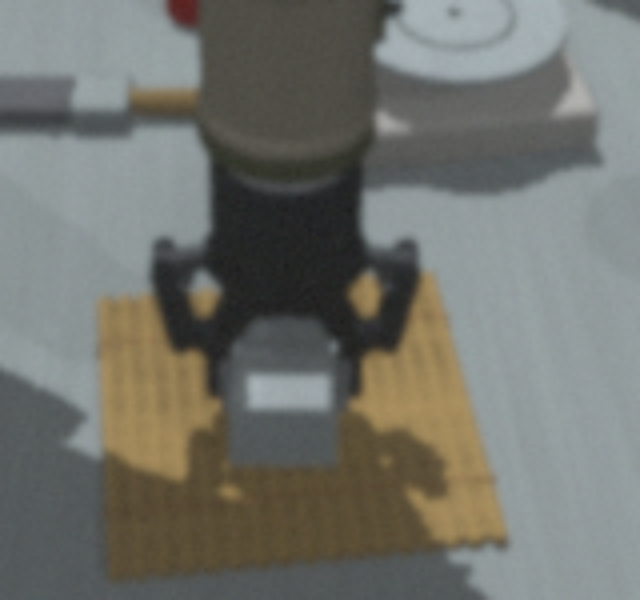

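The mould hangs just above the middle of the mat. I'll lower it in millimetre steps until it touches.

>>> jog_arm --rows '[0,0,0,0,0,0.0005,0.045,0,0,0,0,0,0.001,0.045,0,0,0,0,0,0.0015,0.045,0,0,0,0,0,0.0015,0.045,0,0,0,0,0,0.0015,0.045]'

```text
t: 6.5
position: [470.2, -299.5, 184.6]
ee_rot: [[0.049, 0.999, 0.0], [0.999, -0.049, 0.0], [0.0, 0.0, -1.0]]
contact_force: [-2.8, 1.4, 6.4]
grip_width: 56.0
grasp_force: 37.0
```

>>> jog_arm --rows '[0,0,0,0,0,0.0005,0.045,0,0,0,0,0,0.001,0.045,0,0,0,0,0,0.001,0.045,0,0,0,0,0,0.001,0.045,0,0,0,0,0,0.001,0.045]'

```text
t: 7.12
position: [470.2, -299.6, 184.5]
ee_rot: [[0.049, 0.999, 0.001], [0.999, -0.049, 0.001], [0.001, 0.001, -1.0]]
contact_force: [-8.3, 5.3, 20.6]
grip_width: 55.6
grasp_force: 38.5
```

>>> jog_arm --rows '[0,0,0,0,0,-0.0015,0.045,0,0,0,0,0,-0.0015,0.057,0,0,0,0,0,-0.0015,0.065,0,0,0,0,0,-0.0015,0.085,0,0,0,0,0,-0.0015,0.085]'

```text
t: 7.75
position: [470.2, -299.4, 184.6]
ee_rot: [[0.049, 0.999, -0.0], [0.999, -0.049, 0.0], [0.0, -0.0, -1.0]]
contact_force: [-0.0, 0.1, -0.4]
grip_width: 84.7
grasp_force: 0.0
```

>>> jog_arm --rows '[0,0,0,0,0,0,0.085,0,0,0,0,0,-0.01,0.085,0,0,0,0,0,-0.03,0.085,0,0,0,0,0,-0.07,0.085,0,0,0,0,0,-0.12,0.085]'

```text
t: 8.38
position: [469.8, -299.4, 306.8]
ee_rot: [[0.049, 0.999, -0.0], [0.999, -0.049, 0.0], [-0.0, -0.0, -1.0]]
contact_force: [1.2, -0.0, 0.6]
grip_width: 85.2
grasp_force: 0.0
```

```bash
python3 - <<'E'
from h import *
p,d,c=snap('side'); W=cloud(d,c)
q=box(240,350,260,340)&(W[...,2]>38)&(W[...,2]<55); print('mould',rect(W,q),mm(W,q))
weights(W)
plan([562.3,362.2,320],yaw=-3)
E
```

```text
mould [470.3, -299.4, 84.4, 56.0, 85.9] [468.8, -310.7, 44.2, 262.0]
knob px [307. 156.] n 29 top 76.9 mean [586.3 260.3  76.2] circ 584.2 261.5 8.1
knob px [353. 173.] n 83 top 81.2 mean [711.4 143.5  82.9] circ 712.2 150.7 19.5
turn [0.0084 0.0028 0.0019] shift [ 0.667   0.0578 -0.0076]
```

>>> jog_arm --rows '[0,0,0,0.03,0.003,-0.005,0.055,0,0,0,0.085,0.007,-0.01,0.055,0,0,0,0.14,0.012,-0.01,0.055,0,0,0,0.195,0.017,-0.01,0.055,0,0,0,0.25,0.021,-0.01,0.055]'

```text
t: 9.05
position: [503.4, -49.3, 316.2]
ee_rot: [[0.049, 0.999, 0.002], [0.999, -0.049, 0.0], [0.001, 0.002, -1.0]]
contact_force: [0.8, 0.1, -0.7]
grip_width: 54.9
grasp_force: 0.0
```

>>> jog_arm --rows '[0,0,0,0.055,0.005,0,0.055,0,0,0,0.11,0.01,0,0.055,0,0,0,0.165,0.014,0,0.055,0,0,0,0.2,0.019,0,0.055,0,0,0,0.22,0.021,0,0.055]'

```text
t: 9.68
position: [535.2, 169.7, 315.7]
ee_rot: [[0.047, 0.999, 0.001], [0.999, -0.047, 0.001], [0.001, 0.001, -1.0]]
contact_force: [-0.2, -0.8, 0.8]
grip_width: 55.3
grasp_force: 0.0
```

```bash
python3 - <<'E'
from h import *
p,d,c=snap('top'); W=cloud(d,c); weights(W); save(p,'t4.png')
plan([562.3,362.2,320],yaw=-3)
E
```

```text
knob px [221. 109.] n 131 top 82.0 mean [707.6 155.3  83. ] circ 716.2 159.5 24.7
turn [ 0.0011 -0.0014  0.0066] shift [ 0.1917  0.0184 -0.0042]
```

View pics/t4.png

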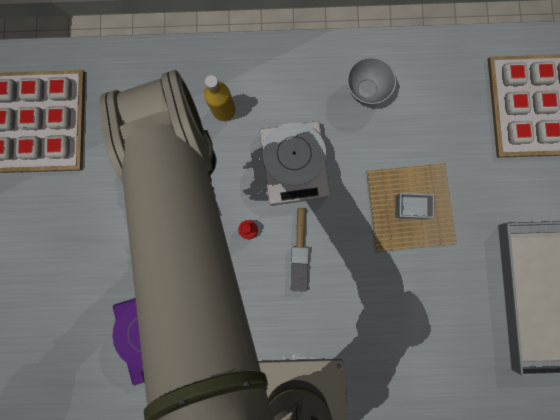

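The pan is bare and the mould stands on the mat at (416,206). The arm hides the box from the top camera, so I'll go over weight_a and check from the side.

>>> jog_arm --rows '[0,0,0,0.055,0.005,0,0.055,0,0,0,0.11,0.01,0,0.055,0,0,0.005,0.16,0.015,0,0.055,0,0,0.005,0.185,0.018,0,0.055,0,0,0.006,0.1915,0.0185,0,0.055]'

```text
t: 10.35
position: [563.2, 358.4, 314.8]
ee_rot: [[0.055, 0.999, 0.0], [0.999, -0.055, -0.001], [-0.0, 0.0, -1.0]]
contact_force: [-0.3, 0.2, -0.5]
grip_width: 55.0
grasp_force: 0.0
```

```bash
python3 - <<'E'
from h import *
p,d,c=snap('side'); W=cloud(d,c); weights(W)
save(cv2.resize(p[90:200,220:360],None,fx=5,fy=5),'s5.png')
plan([562.3,362.2,206],yaw=-3)
E
```

```text
knob px [298. 146.] n 28 top 61.9 mean [563.7 357.3  60.1] circ 562.9 360.7 12.2
knob px [266. 149.] n 54 top 72.0 mean [455.5 325.9  71.3] circ 456.7 327.7 13.0
knob px [306. 156.] n 62 top 77.1 mean [579.9 263.   76.3] circ 579.0 262.9 12.8
knob px [275. 162.] n 51 top 67.4 mean [482.4 237.4  66.2] circ 482.3 239.9 11.6
knob px [353. 173.] n 80 top 81.4 mean [710.9 143.   82.6] circ 710.1 147.7 18.1
turn [ 0.0004  0.0005 -0.0031] shift [ 0.0042 -0.0013  0.1089]
```

View pics/s5.png

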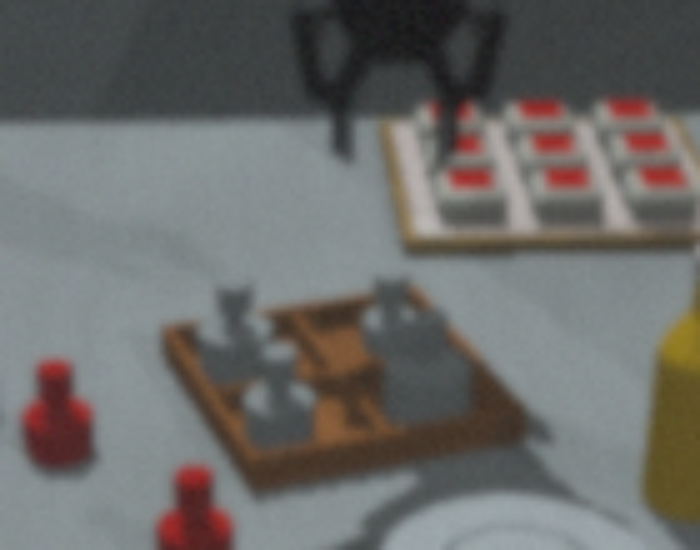

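>>> jog_arm --rows '[0,0,0,0.004,-0.001,0.02,0.055,0,0,0,0.004,-0.001,0.055,0.055,0,0,0,0.004,-0.001,0.085,0.055,0,0,0,0.004,-0.001,0.103,0.055,0,0,0,0.004,-0.001,0.108,0.055]' --grip_force 40

```text
t: 11.02
position: [562.1, 361.3, 205.4]
ee_rot: [[0.056, 0.998, -0.001], [0.998, -0.056, -0.001], [-0.001, -0.001, -1.0]]
contact_force: [-0.2, 0.2, 0.9]
grip_width: 54.9
grasp_force: 0.0
```

>>> jog_arm --rows '[0,0,0,0,0,0,0.04,0,0,0,0,0,0,0.03,0,0,0,0,0,0,0.015,0,0,0,0,0,0,0.015,0,0,0,0,0,0,0.015]'

```text
t: 11.65
position: [562.7, 362.5, 208.0]
ee_rot: [[0.055, 0.998, 0.002], [0.998, -0.055, 0.001], [0.001, 0.002, -1.0]]
contact_force: [1.2, 0.0, 6.3]
grip_width: 22.8
grasp_force: 39.0
```

>>> jog_arm --rows '[0,0,0,0,0,-0.005,0.015,0,0,0,0,0,-0.02,0.015,0,0,0,0,0,-0.05,0.015,0,0,0,0,0,-0.09,0.015,0,0,0,0,0,-0.11,0.015]'

```text
t: 12.28
position: [562.5, 362.5, 319.7]
ee_rot: [[0.055, 0.998, 0.002], [0.998, -0.055, 0.002], [0.002, 0.002, -1.0]]
contact_force: [-0.1, 0.6, -2.9]
grip_width: 22.8
grasp_force: 39.6
```

```bash
python3 - <<'E'
from h import *
plan([596.8,-12.3,320],yaw=-3)
E
```

```text
turn [ 0.0023 -0.0022 -0.0027] shift [-0.3723  0.0549 -0.0009]
```

>>> jog_arm --rows '[0,0,0,-0.02,0.003,0,0.015,0,0,0,-0.06,0.009,0,0.015,0,0,0,-0.11,0.016,0,0.015,0,0,0,-0.16,0.023,0,0.015,0,0,0,-0.21,0.031,0,0.015]'

```text
t: 12.9
position: [580.9, 148.0, 315.2]
ee_rot: [[0.056, 0.998, -0.002], [0.998, -0.056, -0.001], [-0.001, -0.002, -1.0]]
contact_force: [0.7, 0.5, -2.4]
grip_width: 22.7
grasp_force: 39.5
```

>>> jog_arm --rows '[0,0,0,-0.05,0.007,0,0.015,0,0,0,-0.1,0.015,0,0.015,0,0,0,-0.14,0.021,0,0.015,0,0,0,-0.158,0.024,0.01,0.015,0,0,0,-0.162,0.024,0.025,0.015]'

```text
t: 13.52
position: [596.2, -13.4, 290.2]
ee_rot: [[0.057, 0.998, -0.001], [0.998, -0.057, -0.0], [-0.0, -0.001, -1.0]]
contact_force: [0.6, 1.4, -3.4]
grip_width: 22.5
grasp_force: 39.5
```

```bash
cat > pan.py <<'E'
from h import *
p,d,c=snap('side'); W=cloud(d,c)
# held/standing weight above pan: body pixels
q=box(285,365,150,230)&(W[...,2]>72)&(W[...,2]<110)&(W[...,0]>530)&(W[...,0]<660)&(abs(W[...,1]+15)<45)
X=W[q]; print('body side: x range',np.round(np.percentile(X[:,0],[2,50,98]),1),'y',np.round(np.percentile(X[:,1],[2,50]),1),'z',np.round(np.percentile(X[:,2],[1,99]),1),len(X))
plan([596.8,-12.3,272],yaw=-3)
E
python3 pan.py
```

```text
body side: x range [568.6 593.5 645. ] y [-48.  -29.6] z [ 72.  109.9] 169
turn [-0.0043  0.0005 -0.0031] shift [0.0001 0.0014 0.0158]
```

>>> jog_arm --rows '[0,0,0,0,0.001,0.008,0.015,0,0,0,0,0.001,0.014,0.015,0,0,0,0,0.001,0.018,0.015,0,0,0,0,0.001,0.02,0.015,0,0,0,0,0.001,0.02,0.015]'

```text
t: 14.2
position: [597.7, -12.0, 271.9]
ee_rot: [[0.055, 0.998, 0.0], [0.998, -0.055, 0.0], [0.0, 0.0, -1.0]]
contact_force: [-0.8, 0.0, -2.8]
grip_width: 22.7
grasp_force: 39.6
```

>>> jog_arm --rows '[0,0,0,0,0,0,0.015,0,0,0,0,0,0,0.015,0,0,0,0,0,0,0.015,0,0,0,0,0,0,0.015,0,0,0,0,0,0,0.015]'

```text
t: 14.82
position: [597.7, -12.1, 271.8]
ee_rot: [[0.055, 0.998, 0.0], [0.998, -0.055, 0.0], [0.0, 0.0, -1.0]]
contact_force: [0.3, 0.1, -1.0]
grip_width: 22.8
grasp_force: 39.6
```

>>> jog_arm --rows '[0,0,0,0,0,0.001,0.015,0,0,0,0,0,0.002,0.015,0,0,0,0,0,0.0025,0.015,0,0,0,0,0,0.0025,0.015,0,0,0,0,0,0.0025,0.015]'

```text
t: 15.45
position: [597.7, -12.2, 269.3]
ee_rot: [[0.055, 0.998, 0.0], [0.998, -0.055, 0.0], [0.0, 0.0, -1.0]]
contact_force: [-0.1, 0.7, -0.4]
grip_width: 22.5
grasp_force: 39.8
```

>>> jog_arm --rows '[0,0,0,0,0,0,0.03,0,0,0,0,0,0,0.045,0,0,0,0,0,0,0.055,0,0,0,0,0,0,0.055,0,0,0,0,0,0,0.055]'

```text
t: 16.08
position: [597.7, -12.1, 269.2]
ee_rot: [[0.055, 0.998, 0.0], [0.998, -0.055, 0.0], [0.0, 0.0, -1.0]]
contact_force: [-0.7, 0.2, -0.6]
grip_width: 54.8
grasp_force: 0.0
```

>>> jog_arm --rows '[0,0,0,0,0,-0.005,0.055,0,0,0,0,0,-0.02,0.055,0,0,0,0,0,-0.04,0.055,0,0,0,0,0,-0.06,0.055,0,0,0,0,0,-0.06,0.055]'

```text
t: 16.7
position: [598.2, -12.3, 331.6]
ee_rot: [[0.055, 0.998, 0.004], [0.998, -0.055, 0.001], [0.001, 0.004, -1.0]]
contact_force: [0.5, 0.0, 0.3]
grip_width: 54.6
grasp_force: 0.0
```

>>> jog_arm --rows '[0,0,0,0,0,0,0.055,0,0,0,0,0,0,0.055,0,0,0,0,0,0,0.055,0,0,0,0,0,0,0.055,0,0,0,0,0,0,0.055]'

```text
t: 17.32
position: [597.7, -12.2, 329.1]
ee_rot: [[0.055, 0.998, -0.0], [0.998, -0.055, 0.0], [0.0, -0.0, -1.0]]
contact_force: [-0.1, -0.6, -0.0]
grip_width: 54.8
grasp_force: 0.0
```

```bash
cat >> pan.py <<'E'
kn=box(285,365,120,230)&(W[...,2]>100)&(W[...,2]<150)&(W[...,0]>570)&(W[...,0]<625)&(abs(W[...,1]+15)<25)
print('knob region',mm(W,kn),np.round(np.percentile(W[kn][:,0],[3,97]),1))
p2,d2,c2=snap('top'); W2=cloud(d2,c2); weights(W2)
E
python3 - <<'E'
E
python3 pan.py; python3 -c "
from h import *
p,d,c=snap('side'); save(cv2.resize(p[100:240,250:390],None,fx=4,fy=4),'s6.png')"
```

```text
body side: x range [579.1 595.6 614.9] y [-33.2 -22.9] z [ 72.5 109.2] 179
turn [-0.     -0.0001 -0.0027] shift [-0.0002 -0.0009  0.0571]
knob region [596.6, -20.2, 117.5, 89.0] [586.9 607.9]
knob px [221. 109.] n 132 top 81.9 mean [707.7 155.6  83. ] circ 715.8 159.4 24.8
knob px [174. 164.] n 105 top 78.5 mean [578.2 266.8  77.3] circ 578.2 267.4 12.2
knob px [186. 206.] n 91 top 69.1 mean [480.1 241.3  67.9] circ 480.3 241.0 11.6
knob px [147. 218.] n 107 top 73.6 mean [453.7 330.2  72.6] circ 454.6 330.6 12.5
```

View pics/s6.png

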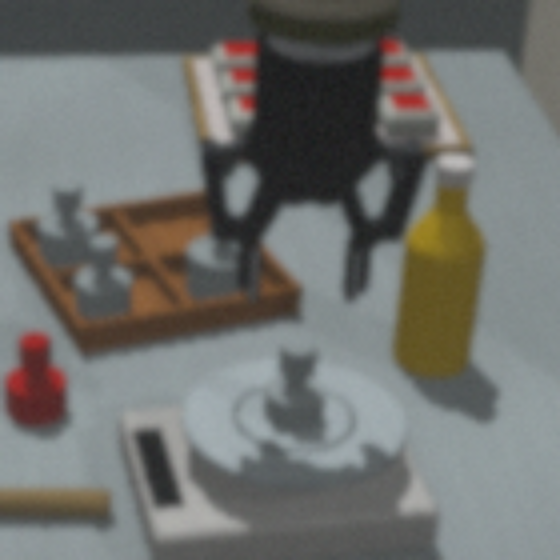

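weight_a stands upright in the ring, its body about (596.8,-13) from the side cloud. I'll take it back.

>>> jog_arm --rows '[0,0,0,0,0,0.01,0.055,0,0,0,0,0,0.03,0.055,0,0,0,0,0,0.05,0.055,0,0,0,0,0,0.058,0.055,0,0,0,0,0,0.058,0.055]'

```text
t: 18.1
position: [597.5, -12.2, 270.7]
ee_rot: [[0.055, 0.998, -0.001], [0.998, -0.055, -0.0], [-0.0, -0.001, -1.0]]
contact_force: [-0.8, 0.2, 0.3]
grip_width: 55.1
grasp_force: 0.0
```

>>> jog_arm --rows '[0,0,0,0,0,0,0.04,0,0,0,0,0,0,0.03,0,0,0,0,0,0,0.015,0,0,0,0,0,0,0.015,0,0,0,0,0,0,0.015]'

```text
t: 18.73
position: [597.9, -12.1, 271.4]
ee_rot: [[0.055, 0.998, 0.001], [0.998, -0.055, 0.0], [0.0, 0.001, -1.0]]
contact_force: [2.6, -0.2, 0.2]
grip_width: 22.8
grasp_force: 39.4
```

>>> jog_arm --rows '[0,0,0,0,0,-0.005,0.015,0,0,0,0,0,-0.015,0.015,0,0,0,0,0,-0.03,0.015,0,0,0,0,0,-0.045,0.015,0,0,0,0,0,-0.05,0.015]'

```text
t: 19.35
position: [598.0, -12.2, 322.9]
ee_rot: [[0.055, 0.998, 0.002], [0.998, -0.055, 0.0], [0.001, 0.002, -1.0]]
contact_force: [0.8, 0.0, -2.5]
grip_width: 22.5
grasp_force: 39.3
```

```bash
python3 - <<'E'
from h import *
plan([554,358,320],yaw=-3)
E
```

```text
turn [ 0.0021 -0.0006 -0.0026] shift [ 0.3672 -0.0643  0.003 ]
```

>>> jog_arm --rows '[0,0,0,0.02,-0.004,0,0.015,0,0,0,0.06,-0.011,0,0.015,0,0,0,0.11,-0.02,0,0.015,0,0,0,0.16,-0.029,0,0.015,0,0,0,0.21,-0.037,0,0.015]'

```text
t: 19.98
position: [571.8, 201.1, 321.3]
ee_rot: [[0.055, 0.998, -0.0], [0.998, -0.055, 0.0], [0.0, -0.0, -1.0]]
contact_force: [1.0, -0.1, -2.3]
grip_width: 22.2
grasp_force: 39.4
```

>>> jog_arm --rows '[0,0,0,0.05,-0.009,0,0.015,0,0,0,0.1,-0.018,0,0.015,0,0,0,0.14,-0.024,0,0.015,0,0,0,0.155,-0.027,0.01,0.015,0,0,0,0.157,-0.027,0.03,0.015]'

```text
t: 20.6
position: [553.8, 358.5, 290.7]
ee_rot: [[0.054, 0.999, 0.001], [0.999, -0.054, 0.001], [0.001, 0.001, -1.0]]
contact_force: [0.3, -0.0, -3.2]
grip_width: 22.6
grasp_force: 39.5
```

>>> jog_arm --rows '[0,0,0,0,0,0.02,0.015,0,0,0,0,0,0.04,0.015,0,0,0,0,0,0.055,0.015,0,0,0,0,0,0.065,0.015,0,0,0,0,0,0.065,0.015]'

```text
t: 21.22
position: [553.8, 357.6, 225.5]
ee_rot: [[0.055, 0.998, -0.001], [0.998, -0.055, -0.001], [-0.001, -0.001, -1.0]]
contact_force: [-0.3, 0.2, -2.7]
grip_width: 22.5
grasp_force: 39.4
```

```bash
python3 - <<'E'
from h import *
plan([554,358,211])
E
```

```text
turn [0. 0. 0.] shift [0.0004 0.0002 0.0145]
```

>>> jog_arm --rows '[0,0,0,0,0,0.005,0.015,0,0,0,0,0,0.01,0.015,0,0,0,0,0,0.013,0.015,0,0,0,0,0,0.0145,0.015,0,0,0,0,0,0.0145,0.015]'

```text
t: 21.85
position: [553.9, 357.8, 211.7]
ee_rot: [[0.055, 0.998, -0.0], [0.998, -0.055, 0.0], [-0.0, -0.0, -1.0]]
contact_force: [-0.5, 0.8, -3.6]
grip_width: 22.6
grasp_force: 39.4
```

>>> jog_arm --rows '[0,0,0,0,0,0.0005,0.015,0,0,0,0,0,0.001,0.015,0,0,0,0,0,0.001,0.015,0,0,0,0,0,0.001,0.015,0,0,0,0,0,0.001,0.015]'

```text
t: 22.48
position: [554.0, 357.9, 211.0]
ee_rot: [[0.055, 0.998, 0.0], [0.998, -0.055, 0.0], [0.0, 0.0, -1.0]]
contact_force: [-0.2, -0.4, 1.2]
grip_width: 22.6
grasp_force: 39.8
```

>>> jog_arm --rows '[0,0,0,0,0,0,0.03,0,0,0,0,0,0,0.045,0,0,0,0,0,0,0.055,0,0,0,0,0,0,0.055,0,0,0,0,0,-0.005,0.055]'

```text
t: 23.1
position: [553.8, 357.7, 215.5]
ee_rot: [[0.055, 0.998, -0.001], [0.998, -0.055, -0.0], [-0.0, -0.001, -1.0]]
contact_force: [-0.0, 0.2, 0.1]
grip_width: 55.0
grasp_force: 0.0
```

>>> jog_arm --rows '[0,0,0,0,0,-0.02,0.055,0,0,0,0,0,-0.05,0.055,0,0,0,-0.02,-0.01,-0.08,0.055,0,0,0,-0.06,-0.035,-0.09,0.055,0,0,0,-0.1,-0.056,-0.09,0.055]'

```text
t: 23.72
position: [492.2, 260.2, 308.3]
ee_rot: [[0.055, 0.998, 0.003], [0.998, -0.055, 0.002], [0.002, 0.003, -1.0]]
contact_force: [0.3, -0.9, 0.6]
grip_width: 54.8
grasp_force: 0.0
```

>>> jog_arm --rows '[0,0,0,-0.015,-0.008,0,0.055,0,0,0,-0.0205,-0.011,0,0.055,0,0,0,-0.0205,-0.011,0,0.055,0,0,0,-0.0205,-0.011,0,0.055,0,0,0,-0.0205,-0.011,0,0.055]'

```text
t: 24.35
position: [480.6, 241.8, 305.5]
ee_rot: [[0.054, 0.999, -0.0], [0.999, -0.054, -0.0], [-0.0, -0.0, -1.0]]
contact_force: [-0.2, 0.3, 0.2]
grip_width: 54.9
grasp_force: 0.0
```

```bash
python3 - <<'E'
from h import *
p,d,c=snap('side'); W=cloud(d,c); weights(W)
plan([480.5,241.2,216],yaw=-3)
E
```

```text
knob px [266. 149.] n 55 top 71.8 mean [455.2 325.7  70.7] circ 456.7 327.8 12.4
knob px [295. 146.] n 34 top 61.8 mean [554.3 354.   60.6] circ 554.6 356.0 11.9
knob px [300. 155.] n 59 top 77.5 mean [564.  271.8  76.5] circ 563.6 273.2 12.2
knob px [276. 162.] n 54 top 67.0 mean [482.4 237.3  65.6] circ 485.1 236.9 14.4
knob px [353. 173.] n 85 top 82.2 mean [711.5 142.6  83.1] circ 711.5 149.3 17.9
turn [-0.0002  0.0002 -0.0021] shift [-0.0005 -0.      0.0895]
```

weight_b is unmoved. weight_d was knocked about 17 mm, still inside the box, and will be re-measured. Now I take b.

>>> jog_arm --rows '[0,0,0,0,0,0.02,0.055,0,0,0,0,0,0.05,0.055,0,0,0,0,0,0.075,0.055,0,0,0,0,0,0.0895,0.055,0,0,0,0,0,0.0895,0.055]' --grip_force 45

```text
t: 25.02
position: [480.2, 241.2, 215.5]
ee_rot: [[0.055, 0.998, -0.001], [0.998, -0.055, -0.001], [-0.001, -0.001, -1.0]]
contact_force: [-0.6, -0.1, 0.1]
grip_width: 55.2
grasp_force: 0.0
```

>>> jog_arm --rows '[0,0,0,0,0,0,0.04,0,0,0,0,0,0,0.03,0,0,0,0,0,0,0.015,0,0,0,0,0,0,0.015,0,0,0,0,0,0,0.015]'

```text
t: 25.65
position: [481.0, 241.3, 217.1]
ee_rot: [[0.055, 0.998, 0.002], [0.998, -0.055, 0.001], [0.001, 0.002, -1.0]]
contact_force: [1.0, -0.8, 6.3]
grip_width: 22.1
grasp_force: 44.3
```

>>> jog_arm --rows '[0,0,0,0,0,-0.005,0.015,0,0,0,0,0,-0.02,0.015,0,0,0,0,0,-0.05,0.015,0,0,0,0,0,-0.09,0.015,0,0,0,0,0,-0.11,0.015]'

```text
t: 26.28
position: [480.6, 241.1, 329.0]
ee_rot: [[0.055, 0.998, 0.002], [0.998, -0.055, 0.001], [0.002, 0.002, -1.0]]
contact_force: [0.3, -0.1, -5.4]
grip_width: 22.5
grasp_force: 44.7
```

```bash
python3 - <<'E'
from h import *
plan([596.8,-12.3,320],yaw=-3)
E
```

```text
turn [ 0.0019 -0.0016 -0.0028] shift [-0.2467  0.13    0.0089]
```

>>> jog_arm --rows '[0,0,0,-0.02,0.01,0,0.015,0,0,0,-0.055,0.029,0,0.015,0,0,0,-0.1,0.053,0,0.015,0,0,0,-0.145,0.077,0,0.015,0,0,0,-0.185,0.098,0,0.015]'

```text
t: 26.9
position: [568.4, 49.2, 326.9]
ee_rot: [[0.056, 0.998, 0.0], [0.998, -0.056, 0.0], [0.0, -0.0, -1.0]]
contact_force: [0.4, -0.0, -4.6]
grip_width: 22.0
grasp_force: 44.7
```

>>> jog_arm --rows '[0,0,0,-0.03,0.016,0,0.015,0,0,0,-0.052,0.027,0.01,0.015,0,0,0,-0.061,0.032,0.02,0.015,0,0,0,-0.061,0.032,0.031,0.015,0,0,0,-0.061,0.032,0.031,0.015]'

```text
t: 27.52
position: [596.1, -10.1, 294.0]
ee_rot: [[0.053, 0.999, -0.002], [0.999, -0.053, 0.001], [0.0, -0.002, -1.0]]
contact_force: [-0.4, 1.0, -4.8]
grip_width: 22.7
grasp_force: 44.6
```

```bash
python3 - <<'E'
from h import *
plan([597.2,-12.3,281],[597.2,-12.3,277])
p2,d2,c2=snap('top'); weights(cloud(d2,c2))
E
```

```text
turn [0. 0. 0.] shift [-0.0022  0.0013  0.013 ]
turn [0. 0. 0.] shift [-0.     0.     0.004]
knob px [221. 109.] n 133 top 82.8 mean [707.7 154.   83.6] circ 716.7 159.3 25.1
knob px [170. 171.] n 100 top 79.1 mean [562.  276.8  77.7] circ 562.0 277.4 12.1
knob px [137. 178.] n 88 top 62.6 mean [551.6 357.7  61.3] circ 551.9 357.7 11.9
knob px [147. 218.] n 107 top 73.4 mean [453.9 330.3  72.4] circ 454.5 331.1 11.9
```

>>> jog_arm --rows '[0,0,0,-0.002,0.001,0.006,0.015,0,0,0,-0.002,0.001,0.01,0.015,0,0,0,-0.002,0.001,0.013,0.015,0,0,0,-0.002,0.001,0.014,0.015,0,0,0,-0.002,0.001,0.014,0.015]'

```text
t: 28.2
position: [597.6, -13.6, 281.2]
ee_rot: [[0.055, 0.998, -0.0], [0.998, -0.055, 0.0], [0.0, -0.0, -1.0]]
contact_force: [0.4, 0.1, -3.6]
grip_width: 22.5
grasp_force: 44.6
```

>>> jog_arm --rows '[0,0,0,0,0,0.001,0.015,0,0,0,0,0,0.002,0.015,0,0,0,0,0,0.0025,0.015,0,0,0,0,0,0.0025,0.015,0,0,0,0,0,0.0025,0.015]'

```text
t: 28.82
position: [597.7, -13.7, 278.8]
ee_rot: [[0.055, 0.998, 0.0], [0.998, -0.055, 0.0], [0.0, 0.0, -1.0]]
contact_force: [-0.0, 0.7, -2.6]
grip_width: 22.6
grasp_force: 44.9
```

>>> jog_arm --rows '[0,0,0,0,0,0.001,0.015,0,0,0,0,0,0.002,0.015,0,0,0,0,0,0.0022,0.015,0,0,0,0,0,0.0022,0.015,0,0,0,0,0,0.0022,0.015]'

```text
t: 29.45
position: [597.7, -13.6, 276.6]
ee_rot: [[0.055, 0.998, 0.0], [0.998, -0.055, 0.0], [0.0, 0.0, -1.0]]
contact_force: [0.5, 0.4, -0.6]
grip_width: 22.2
grasp_force: 45.1
```

>>> jog_arm --rows '[0,0,0,0,0,0,0.03,0,0,0,0,0,0,0.045,0,0,0,0,0,0,0.055,0,0,0,0,0,0,0.055,0,0,0,0,0,0,0.055]'

```text
t: 30.08
position: [597.6, -13.6, 276.5]
ee_rot: [[0.055, 0.998, -0.0], [0.998, -0.055, 0.0], [0.0, -0.0, -1.0]]
contact_force: [0.3, 0.3, -0.3]
grip_width: 54.9
grasp_force: 0.0
```

>>> jog_arm --rows '[0,0,0,0,0,-0.005,0.055,0,0,0,0,0,-0.02,0.055,0,0,0,0,0,-0.04,0.055,0,0,0,0,0,-0.06,0.055,0,0,0,0,0,-0.06,0.055]'

```text
t: 30.7
position: [598.1, -13.9, 339.0]
ee_rot: [[0.055, 0.998, 0.004], [0.998, -0.055, 0.001], [0.001, 0.004, -1.0]]
contact_force: [0.5, -0.2, -0.1]
grip_width: 54.8
grasp_force: 0.0
```

>>> jog_arm --rows '[0,0,0,0,0,0,0.055,0,0,0,0,0,0,0.055,0,0,0,0,0,0,0.055,0,0,0,0,0,0,0.055,0,0,0,0,0,0,0.055]'

```text
t: 31.32
position: [597.6, -13.6, 336.4]
ee_rot: [[0.055, 0.998, -0.0], [0.998, -0.055, 0.0], [0.0, -0.0, -1.0]]
contact_force: [0.8, 0.1, 0.7]
grip_width: 54.8
grasp_force: 0.0
```

```bash
python3 pan.py
```

```text
body side: x range [576.1 595.9 618.9] y [-38.  -26.4] z [ 72.5 109.3] 236
turn [-0.0001 -0.     -0.0027] shift [ 0.0013 -0.0008  0.0644]
knob region [596.7, -21.4, 120.9, 97.0] [587.  607.3]
knob px [221. 109.] n 126 top 82.0 mean [707.6 154.9  82.5] circ 715.2 159.7 24.8
knob px [170. 171.] n 101 top 78.5 mean [562.3 276.8  77.7] circ 562.6 277.1 11.7
knob px [137. 178.] n 91 top 62.9 mean [552.  357.4  61.3] circ 551.9 358.8 12.2
knob px [147. 218.] n 106 top 73.7 mean [454.  330.2  72.3] circ 453.9 331.3 11.9
```

>>> jog_arm --rows '[0,0,0,0,0,0.01,0.055,0,0,0,0,0,0.03,0.055,0,0,0,0,0,0.05,0.055,0,0,0,0,0,0.059,0.055,0,0,0,0,0,0.059,0.055]'

```text
t: 32.05
position: [597.4, -13.7, 276.9]
ee_rot: [[0.055, 0.998, -0.001], [0.998, -0.055, -0.0], [-0.0, -0.001, -1.0]]
contact_force: [0.5, 0.6, 0.8]
grip_width: 55.1
grasp_force: 0.0
```

>>> jog_arm --rows '[0,0,0,0,0,0,0.04,0,0,0,0,0,0,0.03,0,0,0,0,0,0,0.015,0,0,0,0,0,0,0.015,0,0,0,0,0,0,0.015]'

```text
t: 32.67
position: [597.9, -13.6, 277.8]
ee_rot: [[0.055, 0.998, 0.001], [0.998, -0.055, 0.0], [0.0, 0.001, -1.0]]
contact_force: [2.7, -0.6, 0.4]
grip_width: 22.4
grasp_force: 44.2
```

>>> jog_arm --rows '[0,0,0,0,0,-0.005,0.015,0,0,0,0,0,-0.015,0.015,0,0,0,0,0,-0.03,0.015,0,0,0,0,0,-0.045,0.015,0,0,0,0,0,-0.05,0.015]'

```text
t: 33.3
position: [597.9, -13.7, 329.2]
ee_rot: [[0.055, 0.998, 0.002], [0.998, -0.055, 0.0], [0.001, 0.002, -1.0]]
contact_force: [0.7, 0.1, -4.3]
grip_width: 22.0
grasp_force: 44.3
```

>>> jog_arm --rows '[0,0,0,0.02,-0.01,0,0.015,0,0,0,0.055,-0.027,0,0.015,0,0,0,0.1,-0.049,0,0.015,0,0,0,0.145,-0.07,0,0.015,0,0,0,0.19,-0.092,0,0.015]'

```text
t: 33.92
position: [515.4, 182.4, 327.7]
ee_rot: [[0.055, 0.998, 0.0], [0.998, -0.055, 0.0], [0.0, 0.0, -1.0]]
contact_force: [0.8, 0.7, -4.2]
grip_width: 22.5
grasp_force: 44.5
```

>>> jog_arm --rows '[0,0,0,0.035,-0.017,0,0.015,0,0,0,0.053,-0.026,0.01,0.015,0,0,0,0.059,-0.0285,0.03,0.015,0,0,0,0.059,-0.0285,0.06,0.015,0,0,0,0.059,-0.0285,0.08,0.015]'

```text
t: 34.55
position: [490.9, 240.5, 245.6]
ee_rot: [[0.056, 0.998, -0.001], [0.998, -0.056, -0.002], [-0.002, -0.001, -1.0]]
contact_force: [-0.3, -0.3, -4.2]
grip_width: 22.4
grasp_force: 44.6
```

```bash
python3 - <<'E'
from h import *
plan([491.5,242,220],[491.5,242,217.5],yaw=-3)
E
```

```text
turn [-0.0012  0.0016 -0.0037] shift [0.0015 0.0006 0.0256]
turn [0. 0. 0.] shift [0.     0.     0.0025]
```

>>> jog_arm --rows '[0,0,0,0.001,0,0.01,0.015,0,0,0,0.001,0,0.018,0.015,0,0,0,0.001,0,0.024,0.015,0,0,0,0.001,0,0.026,0.015,0,0,0,0.001,0,0.026,0.015]'

```text
t: 35.17
position: [491.1, 242.6, 221.8]
ee_rot: [[0.055, 0.998, 0.0], [0.998, -0.055, 0.0], [0.0, 0.0, -1.0]]
contact_force: [-0.3, 0.3, -4.6]
grip_width: 22.4
grasp_force: 44.6
```

>>> jog_arm --rows '[0,0,0,0,0,0.0005,0.015,0,0,0,0,0,0.001,0.015,0,0,0,0,0,0.0012,0.015,0,0,0,0,0,0.0012,0.015,0,0,0,0,0,0.0012,0.015]'

```text
t: 35.8
position: [491.0, 242.6, 220.3]
ee_rot: [[0.055, 0.998, 0.0], [0.998, -0.055, 0.0], [0.0, 0.0, -1.0]]
contact_force: [0.0, -0.4, -4.0]
grip_width: 22.6
grasp_force: 44.6
```

>>> jog_arm --rows '[0,0,0,0,0,0.0005,0.015,0,0,0,0,0,0.001,0.015,0,0,0,0,0,0.0015,0.015,0,0,0,0,0,0.0018,0.015,0,0,0,0,0,0.0018,0.015]'

```text
t: 36.42
position: [491.2, 242.6, 218.9]
ee_rot: [[0.055, 0.998, 0.0], [0.998, -0.055, 0.0], [0.0, 0.0, -1.0]]
contact_force: [-1.8, -2.0, 4.7]
grip_width: 22.7
grasp_force: 45.2
```

>>> jog_arm --rows '[0,0,0,0,0,0,0.03,0,0,0,0,0,0,0.045,0,0,0,0,0,0,0.055,0,0,0,0,0,0,0.055,0,0,0,0,0,-0.005,0.055]'

```text
t: 37.05
position: [490.9, 242.6, 223.4]
ee_rot: [[0.055, 0.998, -0.001], [0.998, -0.055, -0.0], [-0.0, -0.001, -1.0]]
contact_force: [-0.1, 0.3, -0.9]
grip_width: 54.7
grasp_force: 0.0
```

>>> jog_arm --rows '[0,0,0,0,0,-0.02,0.055,0,0,0,0,0,-0.05,0.055,0,0,0,0.02,-0.01,-0.08,0.055,0,0,0,0.055,-0.027,-0.09,0.055,0,0,0,0.086,-0.042,-0.09,0.055]'

```text
t: 37.67
position: [453.5, 332.0, 315.2]
ee_rot: [[0.055, 0.998, 0.002], [0.998, -0.055, 0.002], [0.002, 0.002, -1.0]]
contact_force: [0.7, -0.6, -0.2]
grip_width: 55.2
grasp_force: 0.0
```

>>> jog_arm --rows '[0,0,0,0,0,0,0.055,0,0,0,0,0,0,0.055,0,0,0,0,0,0,0.055,0,0,0,0,0,0,0.055,0,0,0,0,0,0,0.055]'

```text
t: 38.3
position: [454.0, 330.4, 313.5]
ee_rot: [[0.056, 0.998, 0.0], [0.998, -0.056, 0.0], [0.0, 0.0, -1.0]]
contact_force: [-0.4, -0.2, 0.7]
grip_width: 54.9
grasp_force: 0.0
```

```bash
python3 - <<'E'
from h import *
p,d,c=snap('side'); W=cloud(d,c); weights(W)
plan([454.1,330.7,222],yaw=-3)
E
```

```text
knob px [266. 149.] n 53 top 71.8 mean [454.9 326.3  71. ] circ 457.7 327.3 14.0
knob px [295. 146.] n 34 top 62.1 mean [553.1 353.   60.4] circ 550.9 355.4 14.0
knob px [300. 155.] n 59 top 76.3 mean [563.6 271.9  75. ] circ 566.0 273.1 13.5
knob px [278. 162.] n 46 top 67.1 mean [490.3 237.1  66.2] circ 491.9 237.5 12.1
knob px [353. 173.] n 84 top 81.6 mean [710.9 143.9  81.7] circ 711.8 148.5 21.1
turn [ 0.     -0.     -0.0031] shift [0.0002 0.0001 0.0915]
```

>>> jog_arm --rows '[0,0,0,0,0,0.02,0.055,0,0,0,0,0,0.05,0.055,0,0,0,0,0,0.077,0.055,0,0,0,0,0,0.0915,0.055,0,0,0,0,0,0.0915,0.055]' --grip_force 50

```text
t: 38.98
position: [453.7, 330.6, 221.4]
ee_rot: [[0.055, 0.998, -0.001], [0.998, -0.055, -0.001], [-0.001, -0.001, -1.0]]
contact_force: [-0.2, -0.1, 0.1]
grip_width: 54.9
grasp_force: 0.0
```

>>> jog_arm --rows '[0,0,0,0,0,0,0.04,0,0,0,0,0,0,0.03,0,0,0,0,0,0,0.015,0,0,0,0,0,0,0.015,0,0,0,0,0,0,0.015]'

```text
t: 39.6
position: [454.5, 331.0, 223.1]
ee_rot: [[0.055, 0.998, 0.002], [0.998, -0.055, 0.001], [0.002, 0.002, -1.0]]
contact_force: [3.2, -0.7, 6.1]
grip_width: 22.2
grasp_force: 49.0
```

>>> jog_arm --rows '[0,0,0,0,0,-0.005,0.015,0,0,0,0,0,-0.02,0.015,0,0,0,0,0,-0.05,0.015,0,0,0,0,0,-0.09,0.015,0,0,0,0,0,-0.11,0.015]'

```text
t: 40.22
position: [453.8, 330.8, 334.7]
ee_rot: [[0.055, 0.998, 0.001], [0.998, -0.055, 0.002], [0.002, 0.001, -1.0]]
contact_force: [-0.1, -0.2, -5.9]
grip_width: 22.4
grasp_force: 49.9
```

>>> jog_arm --rows '[0,0,0,-0.018,0.009,0,0.015,0,0,0,-0.054,0.026,0,0.015,0,0,0,-0.099,0.048,0,0.015,0,0,0,-0.144,0.07,0,0.015,0,0,0,-0.189,0.091,0,0.015]'

```text
t: 40.85
position: [534.3, 134.4, 331.4]
ee_rot: [[0.056, 0.998, -0.002], [0.998, -0.056, -0.001], [-0.001, -0.002, -1.0]]
contact_force: [1.0, 0.5, -7.0]
grip_width: 22.5
grasp_force: 49.8
```

>>> jog_arm --rows '[0,0,0,-0.045,0.022,0,0.015,0,0,0,-0.09,0.043,0,0.015,0,0,0,-0.125,0.06,0.005,0.015,0,0,0,-0.142,0.069,0.015,0.015,0,0,0,-0.1455,0.0705,0.027,0.015]'

```text
t: 41.48
position: [596.3, -14.4, 304.0]
ee_rot: [[0.058, 0.998, -0.001], [0.998, -0.058, -0.001], [-0.001, -0.001, -1.0]]
contact_force: [-0.5, 0.5, -7.3]
grip_width: 21.9
grasp_force: 49.8
```

```bash
python3 - <<'E'
from h import *
plan([597.2,-12.5,286],[597.2,-12.5,281],yaw=-3)
p2,d2,c2=snap('top'); weights(cloud(d2,c2))
E
```

```text
turn [-0.0012  0.001  -0.0058] shift [0.002  0.0008 0.018 ]
turn [0. 0. 0.] shift [0.    0.    0.005]
knob px [221. 109.] n 134 top 81.0 mean [707.4 156.   82.4] circ 716.0 159.5 24.8
knob px [170. 171.] n 101 top 78.6 mean [562.3 276.8  77.7] circ 562.5 277.3 11.6
knob px [137. 178.] n 91 top 62.4 mean [551.9 357.2  61.3] circ 552.1 358.2 12.0
knob px [185. 202.] n 96 top 68.9 mean [489.  242.8  67.4] circ 490.0 243.0 12.1
```

>>> jog_arm --rows '[0,0,0,0.001,0,0.008,0.015,0,0,0,0.001,0,0.014,0.015,0,0,0,0.001,0,0.018,0.015,0,0,0,0.001,0,0.02,0.015,0,0,0,0.001,0,0.021,0.015]'

```text
t: 42.15
position: [596.8, -10.8, 284.3]
ee_rot: [[0.055, 0.999, 0.0], [0.999, -0.055, 0.001], [0.001, 0.0, -1.0]]
contact_force: [-1.1, 1.3, -2.4]
grip_width: 22.4
grasp_force: 50.1
```

>>> jog_arm --rows '[0,0,0,0,0,0.001,0.015,0,0,0,0,0,0.002,0.015,0,0,0,0,0,0.002,0.015,0,0,0,0,0,0.002,0.015,0,0,0,0,0,0.002,0.015]'

```text
t: 42.78
position: [596.8, -11.0, 282.1]
ee_rot: [[0.055, 0.998, 0.0], [0.998, -0.055, 0.0], [0.0, 0.0, -1.0]]
contact_force: [0.2, 1.6, -1.6]
grip_width: 22.4
grasp_force: 50.2
```

>>> jog_arm --rows '[0,0,0,0,0,0.0007,0.015,0,0,0,0,0,0.0014,0.015,0,0,0,0,0,0.0014,0.015,0,0,0,0,0,0.0014,0.015,0,0,0,0,0,0.0014,0.015]'

```text
t: 43.4
position: [596.8, -11.1, 280.7]
ee_rot: [[0.055, 0.998, 0.0], [0.998, -0.055, 0.0], [0.0, 0.0, -1.0]]
contact_force: [-0.2, 2.0, 0.0]
grip_width: 22.5
grasp_force: 50.3
```

>>> jog_arm --rows '[0,0,0,0,0,0,0.03,0,0,0,0,0,0,0.045,0,0,0,0,0,0,0.055,0,0,0,0,0,0,0.055,0,0,0,0,0,0,0.055]'

```text
t: 44.02
position: [596.7, -11.1, 280.6]
ee_rot: [[0.055, 0.998, -0.0], [0.998, -0.055, -0.0], [-0.0, -0.0, -1.0]]
contact_force: [-0.7, -0.4, 0.0]
grip_width: 54.9
grasp_force: 0.0
```

>>> jog_arm --rows '[0,0,0,0,0,-0.005,0.055,0,0,0,0,0,-0.02,0.055,0,0,0,0,0,-0.04,0.055,0,0,0,0,0,-0.06,0.055,0,0,0,0,0,-0.06,0.055]'

```text
t: 44.65
position: [597.2, -11.3, 343.0]
ee_rot: [[0.055, 0.998, 0.004], [0.998, -0.055, 0.001], [0.001, 0.004, -1.0]]
contact_force: [0.1, 0.1, 0.3]
grip_width: 55.0
grasp_force: 0.0
```

>>> jog_arm --rows '[0,0,0,0,0,0,0.055,0,0,0,0,0,0,0.055,0,0,0,0,0,0,0.055,0,0,0,0,0,0,0.055,0,0,0,0,0,0,0.055]'

```text
t: 45.28
position: [596.7, -11.1, 340.5]
ee_rot: [[0.055, 0.998, -0.0], [0.998, -0.055, 0.0], [0.0, -0.0, -1.0]]
contact_force: [0.1, -0.1, -0.1]
grip_width: 55.3
grasp_force: 0.0
```

```bash
python3 pan.py
```

```text
body side: x range [573.  593.9 620.1] y [-39.1 -26. ] z [ 72.2 105.8] 288
turn [-0.     -0.0001 -0.0026] shift [-0.0012  0.0001  0.0685]
knob region [595.9, -19.2, 123.3, 100.0] [586.7 607.6]
knob px [221. 109.] n 129 top 81.7 mean [707.7 154.8  82.5] circ 715.8 159.4 24.7
knob px [170. 171.] n 101 top 78.7 mean [562.4 276.7  77.5] circ 562.6 277.4 11.5
knob px [137. 178.] n 90 top 63.1 mean [551.7 357.3  61.4] circ 552.1 357.8 11.8
knob px [186. 202.] n 96 top 68.9 mean [489.3 242.6  67.5] circ 489.8 242.8 11.9
```

>>> jog_arm --rows '[0,0,0,0,0,0.01,0.055,0,0,0,0,0,0.03,0.055,0,0,0,0,0,0.05,0.055,0,0,0,0,0,0.059,0.055,0,0,0,0,0,0.059,0.055]'

```text
t: 46.0
position: [596.6, -11.1, 281.0]
ee_rot: [[0.055, 0.998, -0.001], [0.998, -0.055, -0.0], [-0.0, -0.001, -1.0]]
contact_force: [0.2, 0.1, -0.2]
grip_width: 54.9
grasp_force: 0.0
```

>>> jog_arm --rows '[0,0,0,0,0,0,0.04,0,0,0,0,0,0,0.03,0,0,0,0,0,0,0.015,0,0,0,0,0,0,0.015,0,0,0,0,0,0,0.015]'

```text
t: 46.62
position: [597.1, -11.1, 282.0]
ee_rot: [[0.055, 0.998, 0.001], [0.998, -0.055, 0.0], [0.0, 0.001, -1.0]]
contact_force: [2.9, -0.2, 0.8]
grip_width: 22.1
grasp_force: 48.9
```

>>> jog_arm --rows '[0,0,0,0,0,-0.005,0.015,0,0,0,0,0,-0.015,0.015,0,0,0,0,0,-0.03,0.015,0,0,0,0,0,-0.045,0.015,0,0,0,0,0,-0.055,0.015]'

```text
t: 47.25
position: [596.8, -11.2, 338.0]
ee_rot: [[0.055, 0.998, 0.001], [0.998, -0.055, 0.0], [0.0, 0.001, -1.0]]
contact_force: [0.7, -0.6, -5.4]
grip_width: 22.2
grasp_force: 49.3
```

>>> jog_arm --rows '[0,0,0,0.018,-0.008,0,0.015,0,0,0,0.054,-0.024,0,0.015,0,0,0,0.099,-0.045,0,0.015,0,0,0,0.144,-0.065,0,0.015,0,0,0,0.189,-0.085,0,0.015]'

```text
t: 47.88
position: [521.5, 183.6, 337.2]
ee_rot: [[0.055, 0.998, 0.0], [0.998, -0.055, 0.0], [0.0, 0.0, -1.0]]
contact_force: [0.6, -0.2, -6.2]
grip_width: 22.0
grasp_force: 49.6
```

>>> jog_arm --rows '[0,0,0,0.045,-0.02,0,0.015,0,0,0,0.09,-0.041,0,0.015,0,0,0,0.125,-0.057,0,0.015,0,0,0,0.141,-0.064,0.01,0.015,0,0,0,0.144,-0.065,0.03,0.015]'

```text
t: 48.5
position: [465.0, 330.9, 306.8]
ee_rot: [[0.053, 0.999, 0.001], [0.999, -0.053, 0.001], [0.001, 0.001, -1.0]]
contact_force: [0.0, -0.2, -6.4]
grip_width: 22.1
grasp_force: 49.7
```

>>> jog_arm --rows '[0,0,0,0,0,0.02,0.015,0,0,0,0,0,0.04,0.015,0,0,0,0,0,0.055,0.015,0,0,0,0,0,0.062,0.015,0,0,0,0,0,0.062,0.015]'

```text
t: 49.12
position: [465.4, 329.5, 244.5]
ee_rot: [[0.055, 0.998, -0.0], [0.998, -0.055, -0.0], [-0.0, -0.0, -1.0]]
contact_force: [-0.1, -0.0, -5.7]
grip_width: 21.8
grasp_force: 49.5
```

```bash
python3 - <<'E'
from h import *
plan([465,330,224.5],yaw=-3)
E
```

```text
turn [-0.0002  0.0003 -0.0029] shift [ 0.0005 -0.0004  0.02  ]
```

>>> jog_arm --rows '[0,0,0,0,0,0.008,0.015,0,0,0,0,0,0.014,0.015,0,0,0,0,0,0.018,0.015,0,0,0,0,0,0.019,0.015,0,0,0,0,0,0.019,0.015]'

```text
t: 49.75
position: [465.3, 329.7, 225.7]
ee_rot: [[0.055, 0.998, 0.0], [0.998, -0.055, 0.0], [0.0, 0.0, -1.0]]
contact_force: [0.2, 0.8, -6.4]
grip_width: 22.5
grasp_force: 49.6
```

>>> jog_arm --rows '[0,0,0,0,0,0.0005,0.015,0,0,0,0,0,0.001,0.015,0,0,0,0,0,0.001,0.015,0,0,0,0,0,0.001,0.015,0,0,0,0,0,0.001,0.015]'

```text
t: 50.38
position: [465.5, 329.7, 225.2]
ee_rot: [[0.055, 0.998, 0.001], [0.998, -0.055, 0.001], [0.001, 0.001, -1.0]]
contact_force: [-1.4, -2.6, 6.0]
grip_width: 22.2
grasp_force: 50.8
```

>>> jog_arm --rows '[0,0,0,0,0,0,0.03,0,0,0,0,0,0,0.045,0,0,0,0,0,0,0.055,0,0,0,0,0,0,0.055,0,0,0,0,0,-0.005,0.055]'

```text
t: 51.0
position: [465.1, 329.6, 229.5]
ee_rot: [[0.055, 0.998, -0.001], [0.998, -0.055, -0.0], [-0.0, -0.0, -1.0]]
contact_force: [-0.3, 0.7, 0.9]
grip_width: 54.8
grasp_force: 0.0
```

>>> jog_arm --rows '[0,0,0,0,0,-0.02,0.055,0,0,0,0,0,-0.05,0.055,0,0,0,-0.01,0.02,-0.08,0.055,0,0,0,-0.03,0.06,-0.09,0.055,0,0,0,-0.047,0.0995,-0.09,0.055]'

```text
t: 51.62
position: [563.3, 276.7, 321.5]
ee_rot: [[0.054, 0.999, 0.002], [0.999, -0.054, 0.002], [0.002, 0.002, -1.0]]
contact_force: [-0.3, 0.3, 0.0]
grip_width: 55.2
grasp_force: 0.0
```

>>> jog_arm --rows '[0,0,0,0,0,0,0.055,0,0,0,0,0,0,0.055,0,0,0,0,0,0,0.055,0,0,0,0,0,0,0.055,0,0,0,0,0,0,0.055]'

```text
t: 52.25
position: [561.7, 277.6, 319.7]
ee_rot: [[0.054, 0.999, 0.0], [0.999, -0.054, 0.0], [0.0, -0.0, -1.0]]
contact_force: [0.7, -0.6, 0.1]
grip_width: 55.1
grasp_force: 0.0
```

```bash
python3 - <<'E'
from h import *
p,d,c=snap('side'); W=cloud(d,c); weights(W)
plan([562.7,277.2,228],yaw=-3)
E
```

```text
knob px [269. 149.] n 51 top 71.9 mean [464.8 325.3  70.9] circ 465.3 326.7 12.5
knob px [295. 146.] n 34 top 61.4 mean [553.6 354.4  59.9] circ 554.7 357.2 12.8
knob px [300. 155.] n 59 top 76.5 mean [563.4 271.7  75.8] circ 562.6 274.8 14.3
knob px [278. 162.] n 46 top 67.1 mean [490.1 236.6  65.6] circ 491.6 238.2 12.4
knob px [353. 172.] n 86 top 82.8 mean [711.4 143.6  83.1] circ 711.8 149.8 18.7
turn [ 0.     -0.0003 -0.0021] shift [-0.0003  0.0009  0.0917]
```

>>> jog_arm --rows '[0,0,0,0,0.001,0.02,0.055,0,0,0,0,0.001,0.05,0.055,0,0,0,0,0.001,0.077,0.055,0,0,0,0,0.001,0.0915,0.055,0,0,0,0,0.001,0.0915,0.055]' --grip_force 60

```text
t: 52.92
position: [562.7, 277.0, 226.8]
ee_rot: [[0.055, 0.998, -0.002], [0.998, -0.055, -0.001], [-0.001, -0.002, -1.0]]
contact_force: [0.1, -0.0, 0.8]
grip_width: 54.8
grasp_force: 0.0
```

>>> jog_arm --rows '[0,0,0,0,0,0,0.04,0,0,0,0,0,0,0.03,0,0,0,0,0,0,0.015,0,0,0,0,0,0,0.015,0,0,0,0,0,0,0.015]'

```text
t: 53.55
position: [563.8, 277.3, 229.3]
ee_rot: [[0.055, 0.998, 0.003], [0.998, -0.055, 0.001], [0.001, 0.002, -1.0]]
contact_force: [3.3, 0.0, 5.3]
grip_width: 22.2
grasp_force: 59.0
```

>>> jog_arm --rows '[0,0,0,0,0,-0.005,0.015,0,0,0,0,0,-0.02,0.015,0,0,0,0,0,-0.05,0.015,0,0,0,0,0,-0.09,0.015,0,0,0,0,0,-0.11,0.015]'

```text
t: 54.18
position: [562.4, 277.1, 338.5]
ee_rot: [[0.055, 0.998, -0.002], [0.998, -0.055, -0.001], [-0.001, -0.002, -1.0]]
contact_force: [0.6, 0.3, -9.1]
grip_width: 22.0
grasp_force: 60.5
```

>>> jog_arm --rows '[0,0,0,-0.018,0.003,0,0.015,0,0,0,-0.054,0.009,0,0.015,0,0,0,-0.099,0.017,0,0.015,0,0,0,-0.144,0.025,0,0.015,0,0,0,-0.189,0.033,0,0.015]'

```text
t: 54.8
position: [584.5, 84.3, 335.8]
ee_rot: [[0.056, 0.998, -0.005], [0.998, -0.056, -0.001], [-0.001, -0.004, -1.0]]
contact_force: [1.1, -0.3, -8.7]
grip_width: 22.0
grasp_force: 60.2
```

>>> jog_arm --rows '[0,0,0,-0.04,0.007,0,0.015,0,0,0,-0.075,0.013,0,0.015,0,0,0,-0.094,0.0165,0.005,0.015,0,0,0,-0.098,0.0175,0.015,0.015,0,0,0,-0.098,0.0175,0.025,0.015]'

```text
t: 55.42
position: [597.0, -11.6, 311.1]
ee_rot: [[0.055, 0.998, -0.003], [0.998, -0.055, 0.0], [0.0, -0.003, -1.0]]
contact_force: [-0.1, 0.3, -9.6]
grip_width: 21.9
grasp_force: 60.3
```

```bash
python3 - <<'E'
from h import *
plan([597.2,-12.5,292],[597.2,-12.5,283],yaw=-3)
p2,d2,c2=snap('top'); W=cloud(d2,c2);weights(W)
q=box(380,450,180,235)&(W[...,2]>38)&(W[...,2]<60); print('mould',rect(W,q))
E
```

```text
turn [-0.0027 -0.0002 -0.0024] shift [-0.0009  0.0003  0.0191]
turn [0. 0. 0.] shift [0.    0.    0.009]
knob px [221. 109.] n 130 top 82.6 mean [707.4 155.7  83.5] circ 715.5 159.7 24.5
knob px [137. 178.] n 89 top 62.9 mean [551.9 357.3  61.6] circ 552.2 357.7 11.9
knob px [185. 202.] n 96 top 68.8 mean [489.1 242.7  67.3] circ 489.7 243.1 11.9
knob px [148. 214.] n 104 top 73.5 mean [463.5 329.1  72.4] circ 463.8 329.8 11.7
mould [468.8, -297.2, 80.7, 56.1, 85.6]
```

>>> jog_arm --rows '[0,0,0,-0.001,0,0.008,0.015,0,0,0,-0.001,0,0.014,0.015,0,0,0,-0.001,0,0.018,0.015,0,0,0,-0.001,0,0.02,0.015,0,0,0,-0.001,0,0.022,0.015]'

```text
t: 56.1
position: [597.7, -13.1, 291.3]
ee_rot: [[0.055, 0.998, 0.0], [0.998, -0.055, 0.0], [0.0, 0.0, -1.0]]
contact_force: [-0.5, 0.8, -6.6]
grip_width: 21.8
grasp_force: 60.5
```

>>> jog_arm --rows '[0,0,0,0,0,0.001,0.015,0,0,0,0,0,0.002,0.015,0,0,0,0,0,0.003,0.015,0,0,0,0,0,0.003,0.015,0,0,0,0,0,0.003,0.015]'

```text
t: 56.72
position: [597.7, -13.1, 288.3]
ee_rot: [[0.055, 0.998, 0.0], [0.998, -0.055, 0.0], [0.0, 0.0, -1.0]]
contact_force: [-2.0, 0.6, -3.8]
grip_width: 21.8
grasp_force: 60.7
```

>>> jog_arm --rows '[0,0,0,0,0,0.001,0.015,0,0,0,0,0,0.0022,0.015,0,0,0,0,0,0.0034,0.015,0,0,0,0,0,0.004,0.015,0,0,0,0,0,0.004,0.015]'

```text
t: 57.35
position: [597.8, -13.1, 284.3]
ee_rot: [[0.055, 0.998, 0.001], [0.998, -0.055, 0.0], [0.0, 0.001, -1.0]]
contact_force: [0.1, 1.6, -1.2]
grip_width: 21.9
grasp_force: 61.1
```

>>> jog_arm --rows '[0,0,0,0,0,0,0.015,0,0,0,0,0,0,0.03,0,0,0,0,0,0,0.045,0,0,0,0,0,0,0.055,0,0,0,0,0,0,0.055]'

```text
t: 57.98
position: [597.7, -13.2, 284.1]
ee_rot: [[0.055, 0.998, 0.0], [0.998, -0.055, 0.0], [0.0, 0.0, -1.0]]
contact_force: [1.0, -0.2, 0.1]
grip_width: 55.0
grasp_force: 0.0
```

>>> jog_arm --rows '[0,0,0,0,0,-0.005,0.055,0,0,0,0,0,-0.02,0.055,0,0,0,0,0,-0.04,0.055,0,0,0,0,0,-0.06,0.055,0,0,0,0,0,-0.06,0.055]'

```text
t: 58.6
position: [598.1, -13.3, 346.5]
ee_rot: [[0.055, 0.998, 0.004], [0.998, -0.055, 0.001], [0.001, 0.004, -1.0]]
contact_force: [-0.4, -0.3, 0.4]
grip_width: 55.1
grasp_force: 0.0
```

>>> jog_arm --rows '[0,0,0,0,0,0,0.055,0,0,0,0,0,0,0.055,0,0,0,0,0,0,0.055,0,0,0,0,0,0,0.055,0,0,0,0,0,0,0.055]'

```text
t: 59.22
position: [597.6, -13.2, 344.0]
ee_rot: [[0.055, 0.998, -0.0], [0.998, -0.055, 0.0], [-0.0, -0.0, -1.0]]
contact_force: [-0.0, -0.3, 0.1]
grip_width: 55.0
grasp_force: 0.0
```

```bash
python3 pan.py
```

```text
body side: x range [570.1 594.  624.3] y [-43.7 -30.7] z [ 72.9 105.1] 351
turn [-0.0001 -0.     -0.0027] shift [ 0.0008 -0.0009  0.072 ]
knob region [596.1, -20.7, 122.9, 114.0] [583.6 607.3]
knob px [221. 109.] n 128 top 82.4 mean [707.8 154.5  82.8] circ 716.6 159.7 24.8
knob px [137. 178.] n 91 top 63.2 mean [551.7 357.6  61.5] circ 552.6 358.4 12.2
knob px [185. 202.] n 95 top 69.1 mean [489.2 242.8  67.7] circ 489.7 243.0 11.9
knob px [148. 214.] n 107 top 73.5 mean [463.5 329.4  72.3] circ 463.8 329.5 11.9
```

>>> jog_arm --rows '[0,0,0,0,0,0.01,0.055,0,0,0,0,0,0.03,0.055,0,0,0,0,0,0.05,0.055,0,0,0,0,0,0.059,0.055,0,0,0,0,0,0.059,0.055]'

```text
t: 59.95
position: [597.5, -13.2, 284.5]
ee_rot: [[0.055, 0.998, -0.001], [0.998, -0.055, -0.0], [-0.0, -0.001, -1.0]]
contact_force: [0.2, 1.1, -0.0]
grip_width: 54.7
grasp_force: 0.0
```

>>> jog_arm --rows '[0,0,0,0,0,0,0.04,0,0,0,0,0,0,0.03,0,0,0,0,0,0,0.015,0,0,0,0,0,0,0.015,0,0,0,0,0,0,0.015]'

```text
t: 60.58
position: [597.9, -13.1, 285.4]
ee_rot: [[0.055, 0.998, 0.001], [0.998, -0.055, 0.0], [0.0, 0.001, -1.0]]
contact_force: [2.1, 0.5, 1.0]
grip_width: 21.6
grasp_force: 58.7
```

>>> jog_arm --rows '[0,0,0,0,0,-0.005,0.015,0,0,0,0,0,-0.015,0.015,0,0,0,0,0,-0.03,0.015,0,0,0,0,0,-0.045,0.015,0,0,0,0,0,-0.055,0.015]'

```text
t: 61.2
position: [597.7, -13.2, 341.4]
ee_rot: [[0.055, 0.998, 0.001], [0.998, -0.055, 0.0], [0.0, 0.001, -1.0]]
contact_force: [0.8, -0.4, -8.6]
grip_width: 22.0
grasp_force: 59.4
```

>>> jog_arm --rows '[0,0,0,0.018,-0.002,0,0.015,0,0,0,0.054,-0.007,0,0.015,0,0,0,0.099,-0.012,0,0.015,0,0,0,0.144,-0.018,0,0.015,0,0,0,0.189,-0.023,0,0.015]'

```text
t: 61.82
position: [584.3, 179.2, 339.9]
ee_rot: [[0.054, 0.999, -0.001], [0.999, -0.054, 0.0], [0.0, -0.001, -1.0]]
contact_force: [0.3, -0.3, -8.8]
grip_width: 21.7
grasp_force: 59.4
```

>>> jog_arm --rows '[0,0,0,0.04,-0.005,0,0.015,0,0,0,0.07,-0.009,0,0.015,0,0,0,0.088,-0.011,0.005,0.015,0,0,0,0.0915,-0.011,0.02,0.015,0,0,0,0.0915,-0.011,0.04,0.015]'

```text
t: 62.45
position: [579.3, 267.5, 298.7]
ee_rot: [[0.056, 0.998, -0.0], [0.998, -0.056, -0.001], [-0.001, 0.0, -1.0]]
contact_force: [0.1, -0.6, -9.3]
grip_width: 21.8
grasp_force: 59.5
```

>>> jog_arm --rows '[0,0,0,0,0,0.02,0.015,0,0,0,0,0,0.035,0.015,0,0,0,0,0,0.045,0.015,0,0,0,0,0,0.05,0.015,0,0,0,0,0,0.05,0.015]'

```text
t: 63.08
position: [579.1, 268.8, 250.1]
ee_rot: [[0.055, 0.998, 0.0], [0.998, -0.055, 0.0], [0.0, 0.0, -1.0]]
contact_force: [-0.2, -0.0, -9.1]
grip_width: 21.9
grasp_force: 59.4
```

```bash
python3 - <<'E'
from h import *
plan([579,269,231],yaw=-3)
E
```

```text
turn [ 0.     -0.0001 -0.0026] shift [ 0.0002 -0.0002  0.0191]
```

>>> jog_arm --rows '[0,0,0,0,0,0.008,0.015,0,0,0,0,0,0.014,0.015,0,0,0,0,0,0.017,0.015,0,0,0,0,0,0.018,0.015,0,0,0,0,0,0.018,0.015]'

```text
t: 63.7
position: [579.1, 268.8, 232.2]
ee_rot: [[0.055, 0.998, 0.0], [0.998, -0.055, 0.0], [0.0, 0.0, -1.0]]
contact_force: [0.1, -0.4, -9.2]
grip_width: 22.0
grasp_force: 59.5
```

>>> jog_arm --rows '[0,0,0,0,0,0.0005,0.015,0,0,0,0,0,0.001,0.015,0,0,0,0,0,0.0013,0.015,0,0,0,0,0,0.0013,0.015,0,0,0,0,0,0.0013,0.015]'

```text
t: 64.32
position: [579.2, 268.8, 231.4]
ee_rot: [[0.055, 0.998, 0.0], [0.998, -0.055, 0.0], [0.0, 0.0, -1.0]]
contact_force: [-3.5, -1.0, 1.9]
grip_width: 22.1
grasp_force: 60.1
```

Contact made. I'll release, lift and swing back towards the middle for a final check.

>>> jog_arm --rows '[0,0,0,0,0,0,0.03,0,0,0,0,0,0,0.045,0,0,0,0,0,0,0.055,0,0,0,0,0,0,0.055,0,0,0,0,0,-0.005,0.055]'

```text
t: 64.95
position: [579.0, 268.8, 235.7]
ee_rot: [[0.055, 0.998, -0.001], [0.998, -0.055, -0.0], [-0.0, -0.001, -1.0]]
contact_force: [-0.3, 1.1, -0.3]
grip_width: 55.1
grasp_force: 0.0
```

>>> jog_arm --rows '[0,0,0,0,0,-0.02,0.055,0,0,0,0,0,-0.05,0.055,0,0,0,0,0,-0.08,0.055,0,0,0,-0.03,-0.01,-0.12,0.055,0,0,0,-0.08,-0.03,-0.14,0.055]'

```text
t: 65.58
position: [544.8, 190.8, 379.4]
ee_rot: [[0.053, 0.999, 0.004], [0.999, -0.053, 0.002], [0.002, 0.004, -1.0]]
contact_force: [0.1, -0.1, 0.5]
grip_width: 54.7
grasp_force: 0.0
```

>>> jog_arm --rows '[0,0,0,-0.05,-0.02,0,0.055,0,0,0,-0.1,-0.04,0,0.055,0,0,0,-0.15,-0.05,0,0.055,0,0,0,-0.19,-0.05,0,0.055,0,0,0,-0.21,-0.05,0,0.055]'

```text
t: 66.2
position: [482.8, -19.1, 377.6]
ee_rot: [[0.058, 0.998, 0.002], [0.998, -0.058, 0.001], [0.001, 0.002, -1.0]]
contact_force: [-0.2, 0.1, -0.2]
grip_width: 55.0
grasp_force: 0.0
```

>>> jog_arm --rows '[0,0,0,0,0,0,0.055,0,0,0,0,0,0,0.055,0,0,0,0,0,0,0.055,0,0,0,0,0,0,0.055,0,0,0,0,0,0,0.055]'

```text
t: 66.82
position: [483.3, -16.1, 375.7]
ee_rot: [[0.054, 0.999, -0.0], [0.999, -0.054, -0.0], [-0.0, -0.0, -1.0]]
contact_force: [0.3, -0.2, 0.3]
grip_width: 55.5
grasp_force: 0.0
```

```bash
python3 - <<'E'
from h import *
p2,d2,c2=snap('top'); W=cloud(d2,c2);weights(W); save(p2,'t9.png')
q=box(380,450,180,235)&(W[...,2]>38)&(W[...,2]<60); print('mould',rect(W,q))
q=box(340,400,55,115)&fit(W,True,40,70); print('bowl',rect(W,q))
E
```

```text
knob px [221. 109.] n 133 top 83.0 mean [707.8 155.4  83.1] circ 717.1 159.2 25.5
knob px [174. 165.] n 103 top 78.5 mean [576.7 268.4  77.6] circ 576.9 268.9 11.8
knob px [137. 178.] n 88 top 63.0 mean [552.  357.5  61.5] circ 552.2 358.0 11.6
knob px [185. 202.] n 96 top 69.0 mean [489.3 242.9  67.9] circ 489.7 243.0 11.8
knob px [148. 214.] n 106 top 73.2 mean [463.5 329.3  72.2] circ 464.3 329.6 12.2
mould [469.0, -297.5, 80.2, 56.6, 86.0]
bowl [775.9, -206.2, 116.3, 118.4, 43.8]
```

View pics/t9.png

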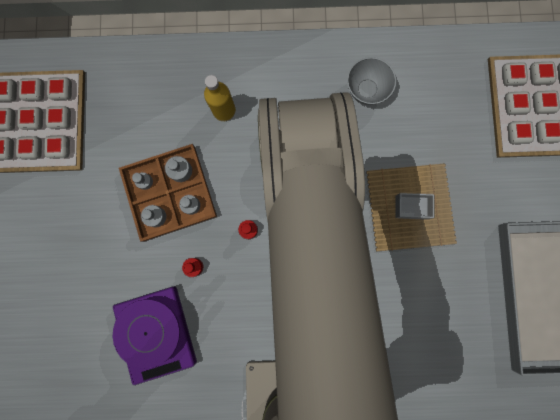

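All four weights are upright in their compartments, at (141,179), (177,167), (151,215) and (188,204). The mould stands mid-mat at (416,206), and the bottle and bowl have not moved.

```bash
python3 -c "
from rig import env
print(env.hand_in())"
```

```text
the job is handed in; nothing more can be done
None
```

The job is handed in (no verdict came back): the mould stands in the middle of the mat, and weights a, b, c and d were each stood alone on the pan in that order and put back upright in the box; the bottle and bowl are unmoved, and the arm hid the brush in the last picture but never went near it.

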